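Size the drip collars on the stepped cone and put the bins back in their row

TASK

Working down the pile from its top, slide each steel drip collar down the sizing cone until it stops, let go of it there to read its step (step one is the thin top one, step five the thick bottom one), then lay it flat in the bin that bears that many bars. The three-bar bin has been left out of its row: push its neighbours in the green tray apart, set it back between the two-bar and the four-bar bin, and close the row up so that all five bins touch, in order, standing flat in the tray. Leave the other things on the cabinet where they are.

Things in the scene. Friction and masses are not known exactly. Their poses are not given: they have to be found in the camera images.
- gauge: sizing cone: loose stepped aluminium cone upright on a round steel foot (84 mm across, 14 mm high), about 0.7 kg, 68 mm high in all. Five steps, each 9 mm high, 12, 17.5, 23, 28.5 and 34 mm in diameter from the top (step 1) down (step 5), with tapered shoulders between and a dark groove at the foot of each. Origin: centre of the foot's underside, z up along the cone
- gauge_tip (a point): the tip of the sizing cone, 68 mm above the underside of its foot. A collar slid down the cone comes to rest on the shoulder under its own step; its underside then lies about 55 (step 1), 46 (step 2), 37 (step 3), 28 (step 4) or 19 mm (step 5), its middle 8 mm more, above the underside of the foot
- tray: lime-green plastic tray that holds the row of bins, fixed on the cabinet: 76 mm (own x) by 320 mm (own y), floor 3 mm thick, lip all round 3 mm thick and 9 mm high over the cabinet, so 70 by 314 mm inside. Origin: centre of its underside. The row runs along its own y: the one-bar bin at the -y end, the five-bar bin at the +y end
- coaster: round cork coaster, 90 mm across, 4 mm thick, fixed; the pile of collars stands on its middle. Origin: centre of its underside
- bin_1: white plastic open-topped bin, 64 mm (own x) by 60 mm (own y) and 36 mm high, walls and floor 2.5 mm, 60 to 130 g, marked with 1 dark bar on the labels of both x end faces and on the inside floor. Origin: centre of its underside, z up. Slides freely in the tray, its own y along the tray's y
- bin_2: white plastic open-topped bin, 64 mm (own x) by 60 mm (own y) and 36 mm high, walls and floor 2.5 mm, 60 to 130 g, marked with 2 dark bars on the labels of both x end faces and on the inside floor. Origin: centre of its underside, z up. Slides freely in the tray, its own y along the tray's y
- bin_4: white plastic open-topped bin, 64 mm (own x) by 60 mm (own y) and 36 mm high, walls and floor 2.5 mm, 60 to 130 g, marked with 4 dark bars on the labels of both x end faces and on the inside floor. Origin: centre of its underside, z up. Slides freely in the tray, its own y along the tray's y
- bin_5: white plastic open-topped bin, 64 mm (own x) by 60 mm (own y) and 36 mm high, walls and floor 2.5 mm, 60 to 130 g, marked with 5 dark bars on the labels of both x end faces and on the inside floor. Origin: centre of its underside, z up. Slides freely in the tray, its own y along the tray's y
- bin_3: white plastic open-topped bin, 64 mm (own x) by 60 mm (own y) and 36 mm high, walls and floor 2.5 mm, 60 to 130 g, marked with 3 dark bars on the labels of both x end faces and on the inside floor. Origin: centre of its underside, z up. Starts out of its row, standing on the cabinet
- collar_a: polished steel drip collar (a plain ring), outside diameter 48 mm, 16 mm high, 80 to 130 g; all alike but for the bore, one of five (about 14, 20, 25, 31, 36 mm), to be found on the sizing cone. Origin: the middle of the collar (8 mm over its underside); z along its bore, either end up. Lowest of the pile, if present (the pile is two or three high; two may be of one size)
- collar_b: polished steel drip collar (a plain ring), outside diameter 48 mm, 16 mm high, 80 to 130 g; all alike but for the bore, one of five (about 14, 20, 25, 31, 36 mm), to be found on the sizing cone. Origin: the middle of the collar (8 mm over its underside); z along its bore, either end up. Lowest of the pile, if present (the pile is two or three high; two may be of one size)
- collar_c: polished steel drip collar (a plain ring), outside diameter 48 mm, 16 mm high, 80 to 130 g; all alike but for the bore, one of five (about 14, 20, 25, 31, 36 mm), to be found on the sizing cone. Origin: the middle of the collar (8 mm over its underside); z along its bore, either end up. Second from the bottom of the pile, if present (the pile is two or three high; two may be of one size)
- collar_d: polished steel drip collar (a plain ring), outside diameter 48 mm, 16 mm high, 80 to 130 g; all alike but for the bore, one of five (about 14, 20, 25, 31, 36 mm), to be found on the sizing cone. Origin: the middle of the collar (8 mm over its underside); z along its bore, either end up. Second from the bottom of the pile, if present (the pile is two or three high; two may be of one size)
- collar_e: polished steel drip collar (a plain ring), outside diameter 48 mm, 16 mm high, 80 to 130 g; all alike but for the bore, one of five (about 14, 20, 25, 31, 36 mm), to be found on the sizing cone. Origin: the middle of the collar (8 mm over its underside); z along its bore, either end up. Third from the bottom, on top of the pile, if present (the pile is two or three high; two may be of one size)
- collar_f: polished steel drip collar (a plain ring), outside diameter 48 mm, 16 mm high, 80 to 130 g; all alike but for the bore, one of five (about 14, 20, 25, 31, 36 mm), to be found on the sizing cone. Origin: the middle of the collar (8 mm over its underside); z along its bore, either end up. Third from the bottom, on top of the pile, if present (the pile is two or three high; two may be of one size)
- milk_jug: empty steel milk jug, 110 mm high, 80 mm across; a bystander, to be left alone. Origin: centre of its underside
- sugar_bowl: aluminium sugar bowl with its lid on, 90 mm high, 95 mm across, 125 mm over its ears; a bystander, to be left alone. Origin: centre of its underside
- stick: flat bamboo stirring stick, 190 mm (own y) by 10 by 6 mm; a bystander, to be left alone. Origin: centre of its underside
- mug: white mug (not always there), 85 mm high, 76 mm across, handle to own +y; a bystander, to be left alone. Origin: centre of its underside
Things that resemble listed ones, but are neither listed nor needed, are in the scene too. What is shaped like the bin_2 but blue or orange is not meant.

How it is judged:
On the way, in this order (a step that is already met when the one before it is completed fails the run):
1. the third collar of the pile, if there is one, rests level at its step of the cone, let go (horizontal distance between each of collar_e, collar_f and gauge below 0.005 m and z of collar_e in the frame of gauge between 0.0418 and 0.0478 m and angle between the z axis of each of collar_e, collar_f and the z axis of gauge, either way round below 0.12 rad and contact force between the fingers and collar_e below 0.3 N and linear speed of each of collar_e, collar_f below 0.02 m/s and z of collar_f in the frame of gauge between 0.0328 and 0.0388 m and contact force between the fingers and collar_f below 0.3 N), for 0.2 s.
2. then the second collar from the bottom rests level at its step of the cone, let go (horizontal distance between each of collar_c, collar_d and gauge below 0.005 m and z of collar_c in the frame of gauge between 0.0508 and 0.0568 m and angle between the z axis of each of collar_c, collar_d and the z axis of gauge, either way round below 0.12 rad and contact force between the fingers and collar_c below 0.3 N and linear speed of each of collar_c, collar_d below 0.02 m/s and z of collar_d in the frame of gauge between 0.0238 and 0.0298 m and contact force between the fingers and collar_d below 0.3 N), for 0.2 s.
3. then the lowest collar of the pile rests level at its step of the cone, let go (horizontal distance between each of collar_a, collar_b and gauge below 0.005 m and z of collar_a in the frame of gauge between 0.0598 and 0.0658 m and angle between the z axis of each of collar_a, collar_b and the z axis of gauge, either way round below 0.12 rad and contact force between the fingers and collar_a below 0.3 N and linear speed of each of collar_a, collar_b below 0.02 m/s and z of collar_b in the frame of gauge between 0.0328 and 0.0388 m and contact force between the fingers and collar_b below 0.3 N), for 0.2 s.
At the end, for the whole second after the job is handed in: each collar lies flat in the bin whose number of bars is its step (two of one size one on the other); the five bins stand flat in the tray in order one to five from its -y to its +y end, turned less than 0.08 rad, with gaps of at most 3 mm between neighbours; all at rest (horizontal distance between collar_a and bin_1 below 0.012 m and z of collar_a in the frame of bin_1 between 0.006 and 0.016 m and angle between the z axis of collar_a and the z axis of bin_1, either way round below 0.15 rad and linear speed of each of collar_a, collar_b, collar_c, collar_d, collar_e, collar_f, bin_1, bin_2, bin_3, bin_4, bin_5 below 0.02 m/s and horizontal distance between each of collar_b, collar_f and bin_4 below 0.012 m and z of collar_b in the frame of bin_4 between 0.006 and 0.032 m and angle between the z axis of each of collar_b, collar_f and the z axis of bin_4, either way round below 0.15 rad and horizontal distance between collar_c and bin_2 below 0.012 m and z of collar_c in the frame of bin_2 between 0.006 and 0.016 m and angle between the z axis of collar_c and the z axis of bin_2, either way round below 0.15 rad and horizontal distance between collar_d and bin_5 below 0.012 m and z of collar_d in the frame of bin_5 between 0.006 and 0.016 m and angle between the z axis of collar_d and the z axis of bin_5, either way round below 0.15 rad and horizontal distance between collar_e and bin_3 below 0.012 m and z of collar_e in the frame of bin_3 between 0.006 and 0.016 m and angle between the z axis of collar_e and the z axis of bin_3, either way round below 0.15 rad and z of collar_f in the frame of bin_4 between 0.006 and 0.032 m and angle between each of bin_1, bin_2, bin_3, bin_4, bin_5's own z axis and vertical below 0.06 rad and angle between the y axis of each of bin_1, bin_2, bin_3, bin_4, bin_5 and the y axis of tray, either way round below 0.08 rad and z of bin_1 in the frame of tray between 0.001 and 0.006 m and x of bin_1 in the frame of tray between -0.006 and 0.006 m and z of bin_2 in the frame of tray between 0.001 and 0.006 m and x of bin_2 in the frame of tray between -0.006 and 0.006 m and y of bin_2 in the frame of bin_1 between 0.056 and 0.063 m and z of bin_3 in the frame of tray between 0.001 and 0.006 m and x of bin_3 in the frame of tray between -0.006 and 0.006 m and y of bin_3 in the frame of bin_2 between 0.056 and 0.063 m and z of bin_4 in the frame of tray between 0.001 and 0.006 m and x of bin_4 in the frame of tray between -0.006 and 0.006 m and y of bin_4 in the frame of bin_3 between 0.056 and 0.063 m and z of bin_5 in the frame of tray between 0.001 and 0.006 m and x of bin_5 in the frame of tray between -0.006 and 0.006 m and y of bin_5 in the frame of bin_4 between 0.056 and 0.063 m); the robot touches nothing.
It fails at once if a bystander (milk jug, sugar bowl, stick, mug) is moved more than 30 mm (distance of any of milk_jug, sugar_bowl, stick, mug from where it was at the start of the episode above 0.03 m).
Of collar_a, collar_b only 1 to 1 are there at a start; the rules pass over those that are not, and their reading is None.
Of collar_c, collar_d only 1 to 1 are there at a start; the rules pass over those that are not, and their reading is None.
Of collar_e, collar_f, mug only 1 to 1 are there at a start; the rules pass over those that are not, and their reading is None.
At some moment in a run one of bin_3, gauge may be knocked a few centimetres aside while the robot is not near it.
It also fails if it takes over 210 s, if anything falls off the work surface, if the arm or the gripper's body presses on something with over 40 N, if the wrist force passes 120 N, or if a joint passes its speed limit or range.

ROBOT

A 6-joint arm with a two-finger parallel gripper is mounted at the origin on the work surface. World frame = base frame: x ahead of the robot, y to its left, z up, the work surface at z = 0. Lengths are in m, angles in rad, forces in N, time in s.
With the tool pointing down it reaches from about 0.4 to 0.825 m from the base axis. Payload 7 kg.
Tool frame: the origin (TCP) lies midway between the tips of the shut fingers; the grasp point (between the pads) lies 19 mm behind it; x points along the fingers, y is the direction in which the jaws open and shut, and the axes are right-handed (so a half turn about x gives the same grasp; the last joint's range is limited). The gripper opens to 88 mm and grips with 3 to 60 N. Pads are 19 mm wide; open, the fingers measure 130 mm over their backs; the gripper's body (78 mm by 193 mm) begins 47 mm behind the grasp point.
Start: joints at [0.288, 0.359, 0.012, 0, -1.224, -0.288], TCP at [0.675, -0, 0.227] pointing down, gripper open.
Joint ranges: [-3.07, 3.07], [-1.43, 2.12], [-1.02, 1.25], [-3.03, 1.67], [-3.05, -0], [-3.03, 3.03]. Speed limits (rad/s): [2.39, 2.39, 3.01, 3.14, 3.14, 3.14].

INTERFACE

Orientations are given as a rotation vector (axis times angle).
In Python, from bench import ctrl, vision, job gives the robot as it stands. The module is installed in compiled form; this text tells all that it offers.
- The arm moves only by the shell command python3 -m jog 'ROWS' [FORCE]. ROWS is JSON, a list of rows, each a list of 7 numbers: the finger opening in cm, from 0 to 8.76, then the shift along the tool's x, y, z in cm, then the turn, a rotation vector about the tool's x, y, z in rad. In form: [[fingers, x, y, z, ax, ay, az], ...]. A call has 1 to 20 rows; each row shifts and turns the commanded pose from where the row before left it, along the tool's axes as they then stand; what a row does not reach is not made up. A row lasts 1/12 s, in which the tool goes at most 41.7 mm and 7.16 degrees, less where a joint would pass 70% of its speed; a pose out of reach is approached as far as the arm can. A call with a gripper value outside its range is refused whole. The fingers move at their own pace and stop on an object; FORCE is the grip in N (left out, the last holds). Time passes only in rows, so rows that do not move let the fingers close. It gives the time, the measured TCP pose, the force and the opening at its end, in the units of the state.
- ctrl.get_obs(): the state, without advancing time (a new reading comes with each control period).
- vision.capture(name): name is "scene" or "side" or "wrist"; returns a dict with "pixels" (420x560x3 uint8, blue, green, red), "range_z" (420x560 float32, m along the optical axis (not along the pixel's ray), 0 where there is no reading), "fx", "fy", "cx", "cy" (pixels), "world_from_camera" (4x4, takes a point from camera to world coordinates); the wrist camera has in their place "T_tool_cam" (4x4, takes a point from camera to tool coordinates, whose origin is the TCP and whose axes are the tool frame's). Camera axes: x right, y down, z forward; pixel columns grow to the right and rows downward; lengths in m; the calibration is good to about 2 mm. A picture is of the moment at which its call begins: read the wrist's pose just before it.
- job.sign_off(): hands the job in, once; it reports no verdict.
The state is a dict: "clock": time; "qpos": joint angles; "qvel": joint speeds; "effort": joint torques, N m; "tool_pos": TCP position; "tool_rot": TCP orientation; "wrist_force": force on the tool from outside, world axes, zero at the start; "wrist_torque": the same for the moment, N m; "grip_width": opening from 0.0 (shut) to 1.0 (fully open).
Only numpy, scipy, OpenCV 4.12 (cv2) and the standard library are available. Lean on these libraries where they do the work, as an engineer would, in place of code of your own. Each camera call takes 0.05 s, during which the arm holds its last target.

## Working session

There is one attempt and no reset: what is moved stays moved. The work goes in short steps, Python scripts to look and compute and a shell command to move; the robot and the scene stay as the last step left them, time stands still between calls to the robot, and variables do not carry over. Pictures are saved under pics/ and viewed, and the job is handed in when it is done.

```bash
mkdir -p pics; ls; cat > h.py <<'E'
import numpy as np, cv2
from scipy.spatial.transform import Rotation as R
from bench import ctrl, vision, job
def cap(n,name=None):
    o=ctrl.get_obs(); c=vision.capture(n)
    if n=='wrist':
        T=np.eye(4);T[:3,:3]=R.from_rotvec(o['tool_rot']).as_matrix();T[:3,3]=o['tool_pos']
        c['W']=T@np.array(c['T_tool_cam'])
    else: c['W']=np.array(c['world_from_camera'])
    if name: cv2.imwrite('pics/'+name+'.png',c['pixels'])
    return c
def ray(c,u,v,z):
    d=c['W'][:3,:3]@np.array([(u-c['cx'])/c['fx'],(v-c['cy'])/c['fy'],1]);o=c['W'][:3,3]
    return o+d*(z-o[2])/d[2]
def cloud(c):
    vv,uu=np.mgrid[0:420,0:560]; z=c['range_z']
    P=np.stack([(uu-c['cx'])/c['fx']*z,(vv-c['cy'])/c['fy']*z,z],-1)@c['W'][:3,:3].T+c['W'][:3,3]
    P[z<=0]=np.nan
    return P
def proj(c,p):
    q=np.linalg.inv(c['W'])@np.r_[p,1]; return c['fx']*q[0]/q[2]+c['cx'],c['fy']*q[1]/q[2]+c['cy']
E
python3 - <<'E'
from h import *
for n in ['scene','side','wrist']:
    c=cap(n,n+'0'); print(n,c['fx'],c['cx'],c['cy'],c['W'].round(3).tolist())
o=ctrl.get_obs(); print(o)
E
```

```text
pics
scene 503.74246939338747 278.75728717875614 216.387770198992 [[-0.7, 0.492, -0.518, 1.292], [0.715, 0.488, -0.502, 0.709], [0.006, -0.721, -0.693, 1.044], [0.0, 0.0, 0.0, 1.0]]
side 476.72186404532243 277.01811291492635 207.08814139393192 [[-0.929, 0.192, -0.316, 0.918], [0.37, 0.5, -0.783, 0.844], [0.007, -0.845, -0.535, 0.662], [0.0, 0.0, 0.0, 1.0]]
wrist 289.9002633795158 279.1370649298874 206.01569703458057 [[-1.0, -0.0, -0.001, 0.675], [-0.0, 0.955, 0.297, -0.081], [0.001, 0.297, -0.955, 0.384], [0.0, 0.0, 0.0, 1.0]]
{'clock': 0.15, 'qpos': array([ 2.88102525e-01,  3.59196630e-01,  1.12843935e-02, -2.34324064e-04,
       -1.22410196e+00, -2.88152234e-01]), 'qvel': array([ 1.54696100e-03, -1.94916445e-03,  2.91683563e-03,  1.35555456e-03,
        1.23953372e-03,  2.36780147e-05]), 'effort': array([ 1.39394037e-04, -5.83274567e+01,  2.93289685e+01,  7.00122759e+00,
        8.75052094e-03, -9.76538854e-05]), 'tool_pos': array([ 6.74638286e-01, -3.06280623e-05,  2.25864772e-01]), 'tool_rot': array([-1.20862159,  1.210266  ,  1.20994639]), 'wrist_force': array([-0.0573666 ,  0.29673189, -0.20985849]), 'wrist_torque': array([ 0.02390375,  0.00942996, -0.01271017]), 'grip_width': 1.00202804602029}
```

View pics/scene0.png

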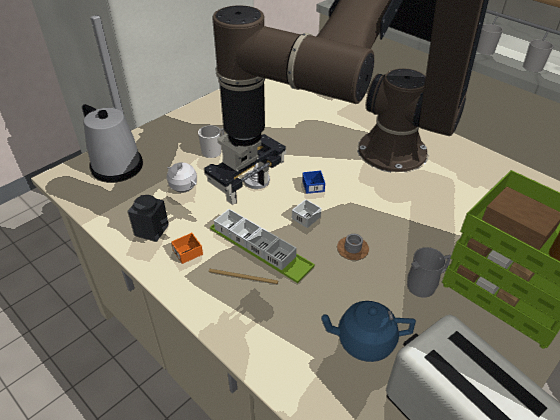

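View pics/side0.png

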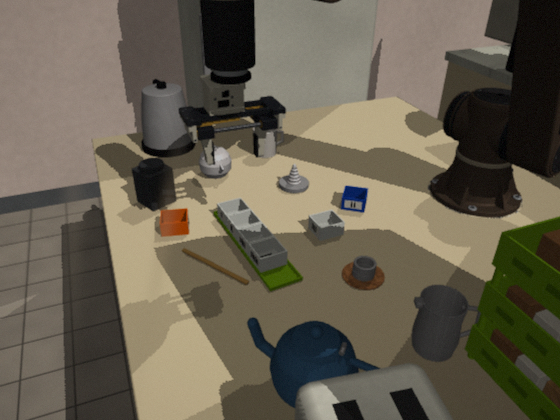

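View pics/wrist0.png

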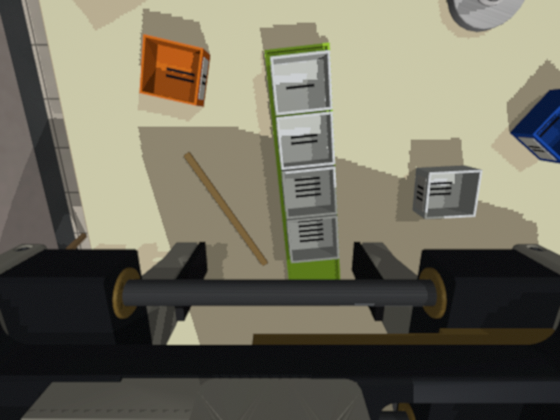

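```bash
python3 - <<'E'
from h import *
o=ctrl.get_obs(); print(R.from_rotvec(o['tool_rot']).as_matrix().round(3))
E
```

```text
[[-0.001 -1.     0.   ]
 [-0.     0.     1.   ]
 [-1.     0.001 -0.   ]]
```

The scene view shows the tray row (about 255,240), a loose white bin (306,214), an orange bin (186,248) and a blue one (314,181), both of which are decoys. The collar pile on the coaster is at (353,243) and the cone is behind the gripper. In the wrist view the row reads 1, 2, 4, 5 from the top (-y), with a free gap at the +y end. The loose white bin (447,192) shows three bars.

```bash
python3 - <<'E'
from h import *
s=cap('scene');d=cap('side');w=cap('wrist')
Ps,Pd,Pw=cloud(s),cloud(d),cloud(w)
def crop(c,x0,y0,x1,y1,n,k):
    cv2.imwrite('pics/'+n+'.png',cv2.resize(c['pixels'][y0:y1,x0:x1],None,fx=k,fy=k,interpolation=cv2.INTER_CUBIC))
crop(s,150,110,390,300,'sc1',3.3)
crop(d,140,110,400,310,'sd1',3)
# pile
m=(np.abs(Pd[...,0:2]-0).sum(-1)<9)
sub=Pd[250:290,340:386].reshape(-1,3); print('pile side top z',np.nanpercentile(sub[:,2],[50,90,97,100]).round(4))
sub=Ps[228:260,335:371].reshape(-1,3); print('pile scene',np.nanpercentile(sub[:,2],[50,90,97,100]).round(4))
t=sub[sub[:,2]>np.nanpercentile(sub[:,2],97)-0.006]; print(t.mean(0).round(4),t.min(0).round(3),t.max(0).round(3))
sub=Pd[250:290,340:386].reshape(-1,3);t=sub[sub[:,2]>np.nanpercentile(sub[:,2],97)-0.006]; print(t.mean(0).round(4),t.min(0).round(3),t.max(0).round(3))
# bench noise
print('table',np.nanmedian(Pd[280:300,180:230,2]),np.nanmedian(Ps[150:170,100:110,2]),np.nanmedian(Pw[100:150,380:400,2]),np.nanstd(Pw[100:120,380:390,2]))
# gauge side
sub=Pd[150:195,275:312].reshape(-1,3);t=sub[(sub[:,2]>0.03)&(sub[:,2]<0.08)];print('gauge',len(t),t.mean(0).round(4),t.max(0).round(4))
E
```

```text
pile side top z [0.0018 0.0287 0.0343 0.0371]
pile scene [0.0024 0.0289 0.0355 0.0394]
[0.4588 0.1915 0.0346] [0.435 0.165 0.03 ] [0.483 0.215 0.039]
[0.4573 0.1938 0.0329] [0.433 0.169 0.028] [0.48  0.218 0.037]
table -0.0016030287144227495 0.08449188348749048 0.00024740747134904817 0.0007544750961946772
gauge 100 [ 0.4442 -0.2067  0.0446] [ 0.4552 -0.197   0.0668]
```

View pics/sc1.png

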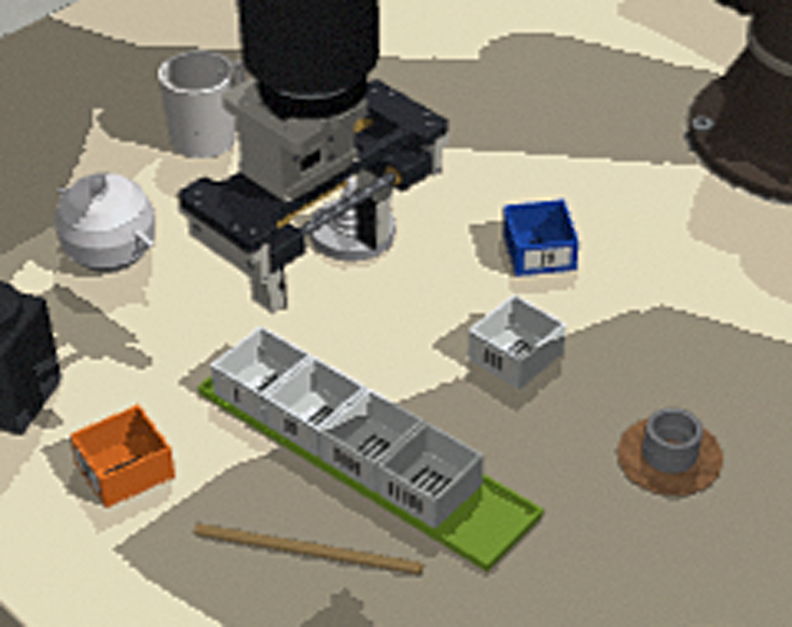

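View pics/sd1.png

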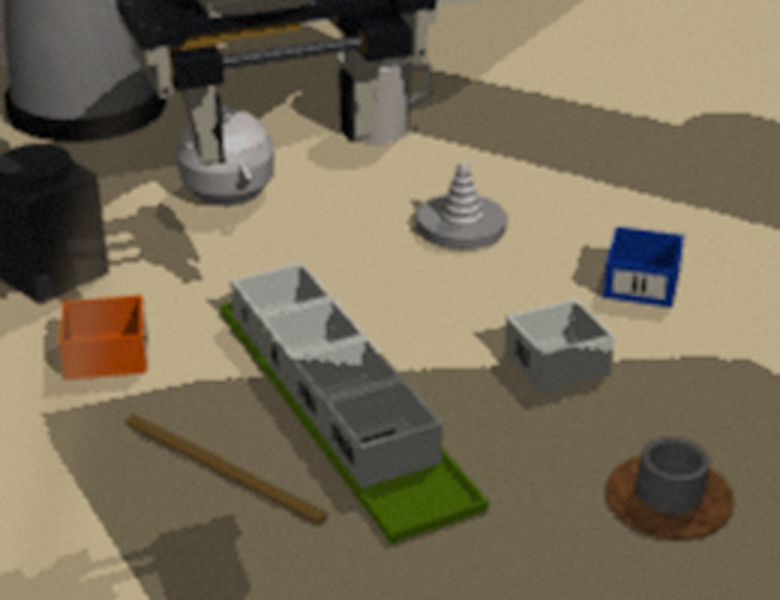

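```bash
python3 - <<'E'
from h import *
for n in ['scene','side','wrist']:
    c=cap(n);P=cloud(c);hsv=cv2.cvtColor(c['pixels'],cv2.COLOR_BGR2HSV)
    g=cv2.inRange(hsv,(35,120,40),(50,255,255))>0
    ok=g&(np.abs(P[...,2]-0.006)<0.012)&(P[...,0]>0.3)&(P[...,0]<0.9)&(np.abs(P[...,1])<0.35)
    pts=P[ok][:,:2].astype(np.float32)
    r=cv2.minAreaRect(pts);print(n,'green',len(pts),r,cv2.boxPoints(r).round(3).tolist())
    sat=hsv[...,1]
    b=(sat<60)&(P[...,2]>0.028)&(P[...,2]<0.047)&(P[...,0]>0.38)&(P[...,0]<0.8)&(np.abs(P[...,1])<0.3)
    k,l,st,ce=cv2.connectedComponentsWithStats(b.astype(np.uint8),connectivity=8)
    for i in range(1,k):
        if st[i,4]>30:
            q=P[l==i][:,:2].astype(np.float32);r=cv2.minAreaRect(q);print(n,'bin',st[i],np.round(r[0],4),np.round(r[1],3),round(r[2],1),P[l==i][:,2].mean().round(4))
E
```

```text
scene green 709 ((0.6340048313140869, 0.0012547671794891357), (0.08858700841665268, 0.3224200904369354), 5.812466621398926) [[0.5740000009536743, 0.15700000524520874], [0.6060000061988831, -0.164000004529953], [0.6940000057220459, -0.1550000011920929], [0.6620000004768372, 0.16599999368190765]]
scene bin [292 199  29  22 155] [0.4606 0.0141] [0.071 0.065] 3.9 0.0333
scene bin [214 209  82  55 780] [ 0.6398 -0.0207] [0.072 0.251] 5.0 0.0351
scene bin [345 234  18  15 122] [0.4585 0.191 ] [0.049 0.046] 12.8 0.0339
side green 943 ((0.6376763582229614, -0.0020849406719207764), (0.07740392535924911, 0.33547988533973694), 6.26745080947876) [[0.5809999704360962, 0.1599999964237213], [0.6179999709129333, -0.17299999296665192], [0.6940000057220459, -0.16500000655651093], [0.6579999923706055, 0.16899999976158142]]
side bin [289 171  11   9  64] [ 0.4456 -0.2051] [0.021 0.028] 63.2 0.0375
side bin [218 198  70  66 971] [ 0.638  -0.0187] [0.067 0.252] 5.7 0.0342
side bin [309 210  36  21 204] [0.4575 0.016 ] [0.066 0.064] 2.4 0.0323
side bin [354 256  23  17 190] [0.4568 0.1924] [0.046 0.045] 51.7 0.0328
wrist green 2069 ((0.6396401524543762, -0.002142786979675293), (0.07539446651935577, 0.3175283372402191), 5.886272430419922) [[0.5860000252723694, 0.15199999511241913], [0.6179999709129333, -0.164000004529953], [0.6930000185966492, -0.15600000321865082], [0.6610000133514404, 0.1599999964237213]]
wrist bin [271  51  62  65 741] [ 0.6503 -0.1147] [0.065 0.06 ] 6.1 0.0377
wrist bin [200  59   6  40  48] [ 0.7628 -0.1205] [0.041 0.001] 78.4 0.0298
wrist bin [ 277  112   63  151 1939] [0.6374 0.0099] [0.065 0.185] 5.8 0.0372
wrist bin [422 169  61  51 886] [0.4597 0.0133] [0.066 0.061] 2.9 0.034
```

The pile is two collars high, with its top at about 36 mm, and the mug is present. The tray is centred at (0.6385, 0.000), yawed +5.8°. Bin 3 is at (0.460, 0.014), yawed about 3°. The bin 2-4-5 block leaves about 55 mm at the +y end, and bin 1 has about 12 mm at the -y end. So I'll push bins 4 and 5 to +y first.

```bash
cat >> h.py <<'E'
def go(p,yaw=None):
    """cm shift in tool axes (after turn) and turn about tool x to reach TCP p, yaw: tool y = -(cos,sin)"""
    o=ctrl.get_obs();M=R.from_rotvec(o['tool_rot']).as_matrix()
    cy=np.arctan2(-M[1,1],-M[0,1]); 
    if yaw is None: yaw=cy
    dx=np.array(p)-o['tool_pos']
    y=-np.array([np.cos(yaw),np.sin(yaw),0]);x=np.array([0,0,-1.]);z=np.cross(x,y)
    print('pos',o['tool_pos'].round(4),'yaw',cy.round(4),'turn ax',round(cy-yaw,3),'shift cm',(100*np.array([x@dx,y@dx,z@dx])).round(2),'tilt',(M[:,0]-x).round(3),'F',np.round(o['wrist_force'],1),'w',round(o['grip_width']*8.76,2),'t',o['clock'])
E
python3 -c "
from h import *
go((0.6375,0.010,0.016),0.101)"
```

```text
pos [ 0.6749 -0.      0.2265] yaw -0.0001 turn ax -0.101 shift cm [21.05  3.62  1.38] tilt [-0. -0.  0.] F [0.2 0.  0.4] w 8.77 t 0.45
```

```bash
python3 -m jog '[[8.76,0,0,0,-0.1,0,0],[8.76,3,1.8,0.7,0,0,0],[8.76,3,1.8,0.7,0,0,0],[8.76,3.5,0,0,0,0,0],[8.76,3.5,0,0,0,0,0],[8.76,2.5,0,0,0,0,0],[8.76,0,0,0,0,0,0],[8.76,0,0,0,0,0,0]]' 15; python3 -c "
from h import *
cap('wrist','w1');go((0.6375,0.010,0.016),0.101)"
```

```text
clock: 1.12
tool_pos: [0.6372, 0.01, 0.0708]
tool_rot: [-1.282, 1.163, 1.284]
wrist_force: [-0.4, -0.6, 1.4]
grip_width: 0.999
pos [0.6386 0.0103 0.0726] yaw 0.1005 turn ax -0.0 shift cm [ 5.66  0.11 -0.02] tilt [ 0.001 -0.     0.   ] F [ 1.6 -0.4  0.7] w 8.78 t 1.1667
```

View pics/w1.png

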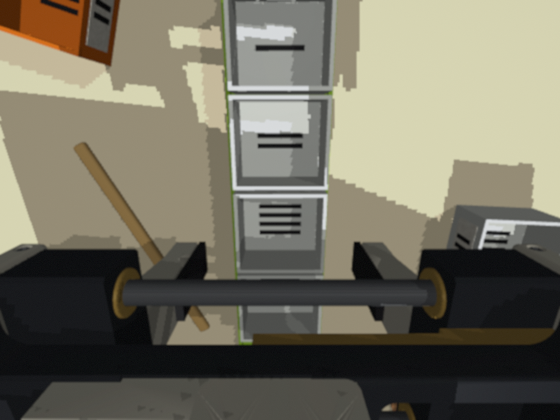

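The row reads 1, 2, 4, 5 under the gripper. The stick's near end, around pixel (205,328), is close to the left finger, so I'll check its position before lowering.

```bash
python3 - <<'E'
from h import *
for n in ['scene','side','wrist']:
    c=cap(n);P=cloud(c);hsv=cv2.cvtColor(c['pixels'],cv2.COLOR_BGR2HSV)
    m=cv2.inRange(hsv,(8,90,50),(24,255,220))>0
    ok=m&(P[...,2]>-0.006)&(P[...,2]<0.012)&(P[...,0]>0.62)&(P[...,0]<0.95)&(np.abs(P[...,1])<0.25)
    k,l,st,ce=cv2.connectedComponentsWithStats(ok.astype(np.uint8),connectivity=8)
    for i in range(1,k):
        if st[i,4]>150:
            vs,us=np.nonzero(l==i); q=np.array([ray(c,u,v,0.006)[:2] for u,v in zip(us,vs)],np.float32)
            print(n,st[i],cv2.boxPoints(cv2.minAreaRect(q)).round(3).tolist())
E
```

```text
scene [176 240  22  14 158] [[0.7540000081062317, -0.15399999916553497], [0.8050000071525574, -0.16599999368190765], [0.8130000233650208, -0.13099999725818634], [0.7609999775886536, -0.11999999731779099]]
scene [209 269  69  15 244] [[0.6909999847412109, 0.125], [0.7910000085830688, -0.03500000014901161], [0.8009999990463257, -0.02800000086426735], [0.7009999752044678, 0.13099999725818634]]
side [159 225  31  12 157] [[0.7580000162124634, -0.09700000286102295], [0.8270000219345093, -0.14300000667572021], [0.8500000238418579, -0.10899999737739563], [0.781000018119812, -0.06300000101327896]]
side [182 248  67  37 397] [[0.6869999766349792, 0.1289999932050705], [0.7889999747276306, -0.03400000184774399], [0.8019999861717224, -0.026000000536441803], [0.699999988079071, 0.13699999451637268]]
wrist [  16    0   72   52 2614] [[0.7839999794960022, -0.12999999523162842], [0.828000009059906, -0.14000000059604645], [0.8349999785423279, -0.1080000028014183], [0.7910000085830688, -0.0989999994635582]]
wrist [109   0  18  66 397] [[0.7580000162124634, -0.13300000131130219], [0.7639999985694885, -0.1340000033378601], [0.7730000019073486, -0.09300000220537186], [0.7670000195503235, -0.09099999815225601]]
wrist [  81  142   85  119 1697] [[0.7319999933242798, 0.054999999701976776], [0.7900000214576721, -0.03799999877810478], [0.800000011920929, -0.03200000151991844], [0.7409999966621399, 0.061000000685453415]]
wrist [191 306  22  22 260] [[0.6909999847412109, 0.12200000137090683], [0.7039999961853027, 0.10000000149011612], [0.7129999995231628, 0.10499999672174454], [0.699999988079071, 0.12700000405311584]]
```

The stick's top is at 6 mm and its nearest part at x of 0.69 or more, near y = 0.13. Fingertips kept at 14 mm or higher will clear it. Lowering onto bin 4.

```bash
python3 -m jog '[[8.76,2.5,0.1,0,0,0,0],[8.76,2.0,0,0,0,0,0],[8.76,1.1,0,0,0,0,0],[6,0,0,0,0,0,0],[6,0,0,0,0,0,0],[6,0,0,0,0,0,0],[6,0,0,0,0,0,0],[6,0,0,0,0,0,0]]' 8; 
```

```text
clock: 1.98
tool_pos: [0.6376, 0.0104, 0.017]
tool_rot: [-1.283, 1.158, 1.281]
wrist_force: [0.5, 0.1, 4.4]
grip_width: 0.731
```

Gripped, with an opening of 64 mm. Dragging bins 4 and 5 along tray +y.

```bash
python3 -m jog '[[6,0,0,0.8,0,0,0],[6,0,0,0.8,0,0,0],[6,0,0,0.8,0,0,0],[6,0,0,0.8,0,0,0],[6,0,0,0.8,0,0,0],[6,0,0,0.6,0,0,0],[6,0,0,0,0,0,0]]'; python3 -m jog '[[6,0,0,0.4,0,0,0],[6,0,0,0,0,0,0],[6,0,0,0,0,0,0]]'
```

```text
clock: 2.57
tool_pos: [0.633, 0.0575, 0.017]
tool_rot: [-1.284, 1.158, 1.282]
wrist_force: [-1.7, 2.9, 7.5]
grip_width: 0.729
clock: 2.82
tool_pos: [0.6327, 0.061, 0.017]
tool_rot: [-1.284, 1.158, 1.282]
wrist_force: [-0.5, 0.8, 6.5]
grip_width: 0.734
```

```bash
python3 -m jog '[[8.76,0,0,0,0,0,0],[8.76,0,0,0,0,0,0],[8.76,0,0,0,0,0,0],[8.76,0,0,0,0,0,0],[8.76,-3,0,-2,0,0,0],[8.76,-3,0,-4,0,0,0],[8.76,-3,0,-3.5,0,0,0],[8.76,0,0,-2,0,0,0],[8.76,0,0,0,0,0,0],[8.76,0,0,0,0,0,0]]'; python3 - <<'E'
from h import *
c=cap('wrist','w2');P=cloud(c)
# tray-frame coordinates of rim points
a=0.101;t0=np.array([0.6385,0.0])
X=(P[...,0]-t0[0])*np.cos(a)+(P[...,1]-t0[1])*np.sin(a);Y=-(P[...,0]-t0[0])*np.sin(a)+(P[...,1]-t0[1])*np.cos(a)
rim=(P[...,2]>0.034)&(P[...,2]<0.046)&(np.abs(X)<0.02)&(np.abs(Y)<0.17)
h,e=np.histogram(Y[rim],bins=np.arange(-0.16,0.16,0.002))
print([(round(float(e[i])*1000),int(h[i])) for i in range(len(h)) if h[i]>8])
go((0.6437,-0.053,0.016),0.101)
E
```

```text
clock: 3.65
tool_pos: [0.6422, -0.0457, 0.098]
tool_rot: [-1.281, 1.161, 1.28]
wrist_force: [-1.1, 0.5, 0.4]
grip_width: 1.0
[(-146, 115), (-144, 134), (-90, 18), (-88, 173), (-86, 19), (-84, 143), (-82, 111), (-26, 205), (-24, 75), (32, 41)]
pos [ 0.642  -0.0449  0.0975] yaw 0.0987 turn ax -0.002 shift cm [ 8.15 -0.09 -0.83] tilt [-0.  0.  0.] F [ 0.   0.5 -0.3] w 8.72 t 3.7
```

View pics/w2.png

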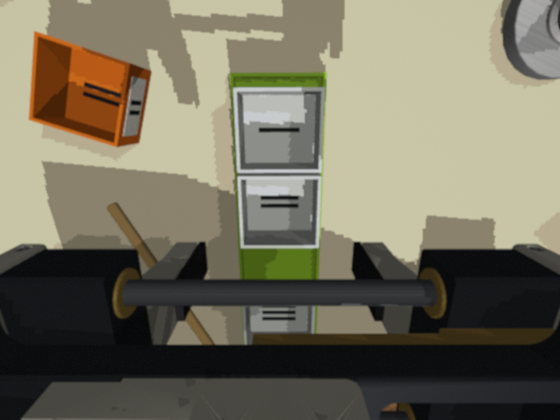

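Bins 4 and 5 moved, leaving a gap from about -24 to +32 mm. Now I'll drag bins 1 and 2 10 mm toward -y.

```bash
python3 -m jog '[[8.76,3.5,0,-0.9,0,0,0],[8.76,3.0,-0.1,0,0,0,0],[8.76,1.6,0,0,0,0,0],[6,0,0,0,0,0,0],[6,0,0,0,0,0,0],[6,0,0,0,0,0,0],[6,0,0,0,0,0,0],[6,0,0,0,0,0,0],[6,0,0,-0.5,0,0,0],[6,0,0,-0.5,0,0,0],[6,0,0,0,0,0,0]]' 8;python3 -m jog '[[8.76,0,0,0,0,0,0],[8.76,0,0,0,0,0,0],[8.76,0,0,0,0,0,0],[8.76,0,0,0,0,0,0],[8.76,-3,0,0,0,0,0],[8.76,-3,0,-2,0,0,0],[8.76,-3,0,0,0,0,0],[8.76,0,0,0,0,0,0],[8.76,0,0,0,0,0,0]]'; python3 - <<'E'
from h import *
c=cap('wrist','w3');P=cloud(c)
a=0.101;t0=np.array([0.6385,0.0])
X=(P[...,0]-t0[0])*np.cos(a)+(P[...,1]-t0[1])*np.sin(a);Y=-(P[...,0]-t0[0])*np.sin(a)+(P[...,1]-t0[1])*np.cos(a)
rim=(P[...,2]>0.034)&(P[...,2]<0.046)&(np.abs(X)<0.02)&(np.abs(Y)<0.17)
h,e=np.histogram(Y[rim],bins=np.arange(-0.16,0.16,0.002))
print([(round(float(e[i])*1000),int(h[i])) for i in range(len(h)) if h[i]>8])
s=cap('side','s3');P=cloud(s)
for c,n in((s,'side'),(cap('scene'),'scene')):
    P=cloud(c);hsv=cv2.cvtColor(c['pixels'],cv2.COLOR_BGR2HSV)
    b=(hsv[...,1]<60)&(P[...,2]>0.028)&(P[...,2]<0.047)&(P[...,0]>0.38)&(P[...,0]<0.53)&(np.abs(P[...,1]-.03)<0.06)
    q=P[b][:,:2].astype(np.float32);r=cv2.minAreaRect(q);print(n,len(q),np.round(r[0],4),np.round(r[1],3),round(r[2],1))
    b=(hsv[...,0]>100)&(hsv[...,0]<130)&(hsv[...,1]>150)&(P[...,0]>0.3)&(P[...,0]<0.6)&(np.abs(P[...,1])<.2);print('blue',np.nanmin(P[b],0).round(3),np.nanmax(P[b],0).round(3))
go((0.4597,0.0138,0.016),0.05)
E
```

```text
clock: 4.62
tool_pos: [0.6465, -0.0637, 0.0182]
tool_rot: [-1.284, 1.158, 1.28]
wrist_force: [-0.3, 1.6, 5.2]
grip_width: 0.729
clock: 5.37
tool_pos: [0.6483, -0.0833, 0.1088]
tool_rot: [-1.284, 1.157, 1.279]
wrist_force: [-0.6, 0.4, -1.3]
grip_width: 1.0
[(-154, 156), (-152, 12), (-98, 105), (-96, 114), (-94, 116), (-92, 14), (-38, 132), (-36, 100), (30, 192), (32, 46)]
side 209 [0.4572 0.0165] [0.067 0.063] 3.5
blue [ 0.3   -0.109 -0.002] [0.6   0.178 0.484]
scene 148 [0.4585 0.0136] [0.069 0.063] 2.1
blue [ 0.3   -0.108 -0.002] [0.599 0.139 0.617]
pos [ 0.6463 -0.0831  0.1055] yaw 0.0999 turn ax 0.05 shift cm [ 8.95 18.15 10.61] tilt [-0.002  0.     0.   ] F [-0.2  0.4  0.4] w 8.76 t 5.5167
```

The gap is now about 66 mm, from -35 to +31. Fetching bin 3, the white bin with three bars. I confirmed it in the first wrist view; the others that look like it are blue or orange.

```bash
python3 -m jog '[[8.76,0,3.6,2.1,0.05,0,0],[8.76,0,3.6,2.1,0,0,0],[8.76,0,3.6,2.1,0,0,0],[8.76,0,3.6,2.1,0,0,0],[8.76,0,3.7,2.2,0,0,0],[8.76,0,0,0,0,0,0],[8.76,0,0,0,0,0,0]]';python3 - <<'E'
from h import *
c=cap('wrist','w4');P=cloud(c)
go((0.459,0.014,0.013),0.05)
E
```

```text
clock: 6.1
tool_pos: [0.4593, 0.0118, 0.1063]
tool_rot: [-1.248, 1.185, 1.249]
wrist_force: [0.0, 0.0, -0.9]
grip_width: 1.001
pos [0.4609 0.0117 0.1065] yaw 0.0523 turn ax 0.002 shift cm [9.35 0.18 0.24] tilt [-0. -0.  0.] F [ 0.8 -0.2 -0.8] w 8.78 t 6.15
```

View pics/w4.png

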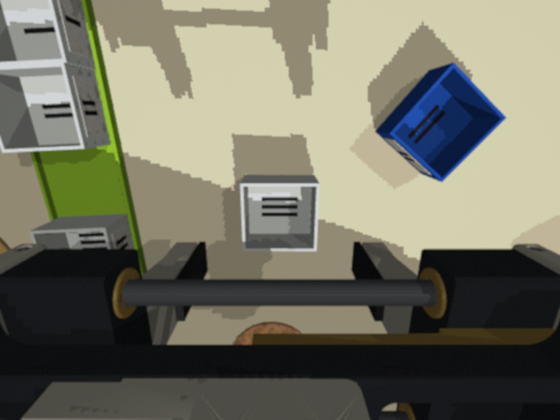

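```bash
python3 - <<'E'
from h import *
c=cap('wrist');P=cloud(c);sat=cv2.cvtColor(c['pixels'],cv2.COLOR_BGR2HSV)[...,1]
b=(sat<60)&(P[...,2]>0.03)&(P[...,2]<0.045);b[:,:180]=0;b[255:]=0
q=P[b][:,:2].astype(np.float32);r=cv2.minAreaRect(q);print(len(q),np.round(r[0],4),np.round(r[1],3),round(r[2],2))
E
```

```text
1422 [ 0.3936 -0.0204] [0.23 0.08] 26.78
```

```bash
python3 - <<'E'
from h import *
c=cap('wrist');g=cv2.cvtColor(c['pixels'],cv2.COLOR_BGR2GRAY)
# rim corners eyeballed at z=.036: (242,180)-(318,180)-(317,250)-(243,250)
for u,v in((243,184),(318,184),(317,249),(243,249)): print(ray(c,u,v,0.036).round(4))
P=cloud(c);print(P[249,280],P[213,280])
E
```

```text
[ 0.4931 -0.0152  0.036 ]
[ 0.4326 -0.0183  0.036 ]
[0.4282 0.0391 0.036 ]
[0.4922 0.0424 0.036 ]
[0.46022743 0.04063993 0.03628891] [0.46129631 0.01890654 0.00335091]
```

Bin 3 is confirmed at about (0.461, 0.012). Gripping it and lifting.

```bash
python3 -m jog '[[8.76,3.5,0,0.1,0,0,0],[8.76,3.0,0,0,0,0,0],[8.76,2.0,0,0,0,0,0],[8.76,0.8,0,0,0,0,0],[6,0,0,0,0,0,0],[6,0,0,0,0,0,0],[6,0,0,0,0,0,0],[6,0,0,0,0,0,0],[6,0,0,0,0,0,0]]' 12; python3 -m jog '[[6,-2,0,0,0,0,0],[6,-3,0,0,0,0,0],[6,-3,0,0,0,0,0],[6,0,0,0,0,0,0],[6,0,0,0,0,0,0]]';  python3 - <<'E'
from h import *
c=cap('wrist','w5')
t=np.array([0.6385,0])+(-0.002)*np.array([-0.101,0.995]);print(t)
go((t[0],t[1],0.06),0.101)
E
```

```text
clock: 7.0
tool_pos: [0.4622, 0.0123, 0.0148]
tool_rot: [-1.246, 1.183, 1.245]
wrist_force: [0.0, -1.2, 1.9]
grip_width: 0.73
clock: 7.42
tool_pos: [0.4628, 0.0128, 0.096]
tool_rot: [-1.247, 1.179, 1.243]
wrist_force: [-0.1, 0.5, -1.4]
grip_width: 0.73
[ 0.638702 -0.00199 ]
pos [0.4617 0.0124 0.0946] yaw 0.0498 turn ax -0.051 shift cm [  3.46 -17.47  -3.22] tilt [0.002 0.001 0.   ] F [-0.4 -0.1 -1.3] w 6.38 t 7.4667
```

View pics/w5.png

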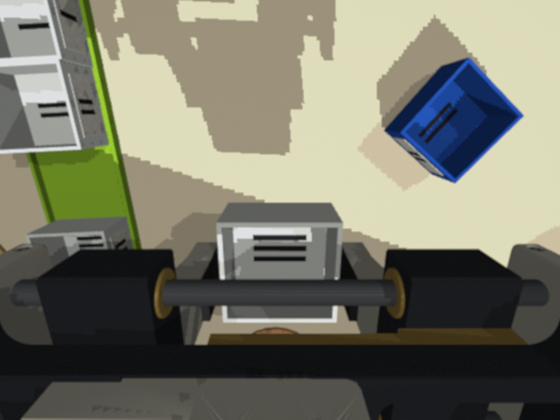

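```bash
python3 - <<'E'
from h import *
c=cap('wrist')
o=ctrl.get_obs()
for u,v in((280,225),(280,320)): print(ray(c,u,v,o['tool_pos'][2]+0.0212).round(4), o['tool_pos'].round(4))
E
python3 -m jog '[[6,0,-3.5,-0.7,-0.05,0,0],[6,0,-3.5,-0.7,0,0,0],[6,0,-3.5,-0.7,0,0,0],[6,0,-3.5,-0.7,0,0,0],[6,0,-3.5,-0.4,0,0,0],[6,0,0,0,0,0,0],[6,0,0,0,0,0,0]]';  python3 - <<'E'
from h import *
c=cap('wrist','w6')
t=np.array([0.6385,0])+(-0.002)*np.array([-0.101,0.995]);print(t)
go((t[0],t[1],0.06),0.101)
E
```

```text
[ 0.4633 -0.0153  0.115 ] [0.461  0.0121 0.0938]
[0.4603 0.0424 0.115 ] [0.461  0.0121 0.0938]
clock: 8.1
tool_pos: [0.6387, -0.0045, 0.0907]
tool_rot: [-1.28, 1.164, 1.284]
wrist_force: [-0.2, -0.7, -1.6]
grip_width: 0.728
[ 0.638702 -0.00199 ]
pos [ 0.6375 -0.0044  0.0911] yaw 0.0991 turn ax -0.002 shift cm [ 3.11 -0.15  0.23] tilt [-0.004 -0.001  0.   ] F [-1.2 -0.2 -0.8] w 6.35 t 8.15
```

View pics/w6.png

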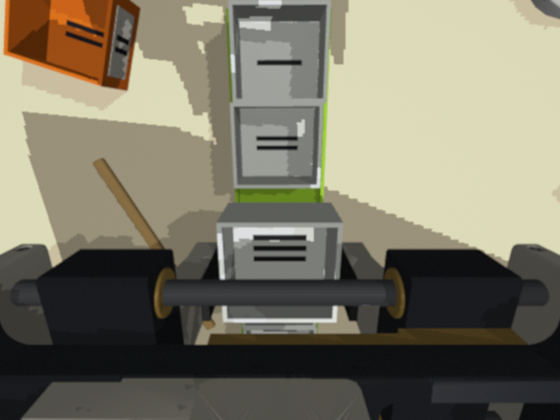

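```bash
python3 -m jog '[[6,2,-0.1,0.1,0,0,0],[6,1.5,0,0,0,0,0],[6,1.5,0,0,0,0,0],[6,1,0,0,0,0,0],[6,0,0,0,0,0,0]]'; python3 - <<'E'
from h import *
s=cap('side');cv2.imwrite('pics/s6.png',cv2.resize(s['pixels'][150:310,170:350],None,fx=4,fy=3.7,interpolation=cv2.INTER_CUBIC))
go((0.6387,-0.003,0.018),0.101)
E
```

```text
clock: 8.57
tool_pos: [0.6367, -0.0032, 0.0311]
tool_rot: [-1.281, 1.164, 1.286]
wrist_force: [-0.2, 0.2, -0.9]
grip_width: 0.73
pos [ 0.6378 -0.0031  0.0326] yaw 0.1002 turn ax -0.001 shift cm [ 1.46 -0.09  0.  ] tilt [-0.003 -0.001  0.   ] F [-1.  -0.7 -0.7] w 6.39 t 8.6167
```

View pics/s6.png

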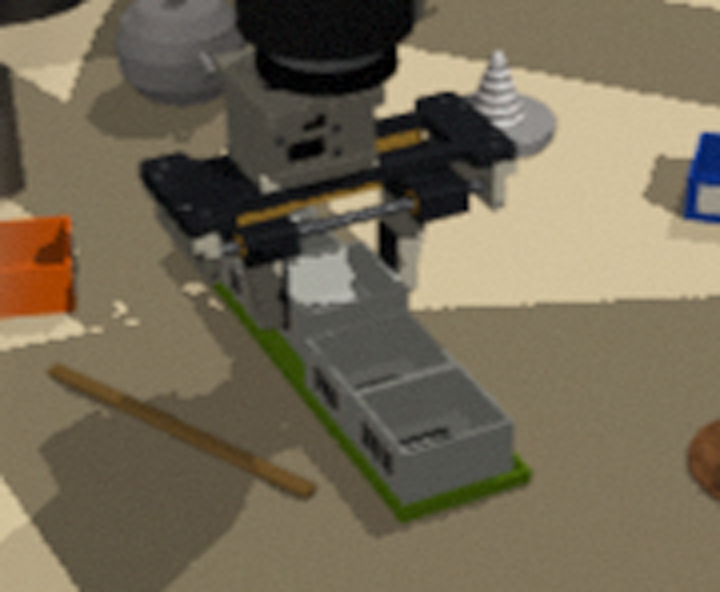

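Bin 3 hangs between 2 and 4, clear of both. Lowering it the rest of the way.

```bash
python3 -m jog '[[6,0.5,0,0,0,0,0],[6,0.5,0,0,0,0,0],[6,0,0,0,0,0,0]]'; python3 -m jog '[[6,0.3,0,0,0,0,0],[6,0.1,0,0,0,0,0],[6,0,0,0,0,0,0]]'
```

```text
clock: 8.87
tool_pos: [0.6391, -0.0029, 0.0234]
tool_rot: [-1.282, 1.16, 1.283]
wrist_force: [0.8, 0.2, -0.7]
grip_width: 0.727
clock: 9.12
tool_pos: [0.6393, -0.003, 0.0196]
tool_rot: [-1.282, 1.16, 1.282]
wrist_force: [-0.3, -0.4, -1.0]
grip_width: 0.727
```

```bash
python3 -m jog '[[6,0.15,0,0,0,0,0],[6,0,0,0,0,0,0],[6,0,0,0,0,0,0]]';  python3 -m jog '[[6,0.1,0,0,0,0,0],[6,0,0,0,0,0,0],[6,0,0,0,0,0,0]]'
```

```text
clock: 9.37
tool_pos: [0.6394, -0.0029, 0.0182]
tool_rot: [-1.282, 1.16, 1.282]
wrist_force: [-0.8, 0.2, -2.7]
grip_width: 0.733
clock: 9.62
tool_pos: [0.6395, -0.0029, 0.0178]
tool_rot: [-1.283, 1.16, 1.282]
wrist_force: [-0.7, 0.8, 5.0]
grip_width: 0.733
```

```bash
python3 -m jog '[[8.76,0,0,0,0,0,0],[8.76,0,0,0,0,0,0],[8.76,0,0,0,0,0,0],[8.76,0,0,0,0,0,0],[8.76,-3,0,0,0,0,0],[8.76,-3,0,0,0,0,0],[8.76,-2,0,0,0,0,0],[8.76,0,0,0,0,0,0],[8.76,0,0,0,0,0,0]]';  python3 - <<'E'
from h import *
c=cap('wrist','w7');P=cloud(c)
s=cap('side');cv2.imwrite('pics/s7.png',cv2.resize(s['pixels'][150:310,170:350],None,fx=4,fy=3.7,interpolation=cv2.INTER_CUBIC))
a=0.101;t0=np.array([0.6385,0.0])
def prof(c):
    P=cloud(c)
    X=(P[...,0]-t0[0])*np.cos(a)+(P[...,1]-t0[1])*np.sin(a);Y=-(P[...,0]-t0[0])*np.sin(a)+(P[...,1]-t0[1])*np.cos(a)
    rim=(P[...,2]>0.034)&(P[...,2]<0.046)&(np.abs(X)<0.02)&(np.abs(Y)<0.17)
    h,e=np.histogram(Y[rim],bins=np.arange(-0.16,0.17,0.002))
    print([(round(float(e[i])*1000),int(h[i])) for i in range(len(h)) if h[i]>8])
prof(c)
t=t0+0.121*np.array([-0.101,0.995])
go((t[0],t[1],0.016),0.101)
E
```

```text
clock: 10.37
tool_pos: [0.6402, -0.0027, 0.0986]
tool_rot: [-1.283, 1.158, 1.281]
wrist_force: [-0.6, 0.3, -0.1]
grip_width: 1.0
[(-154, 215), (-152, 229), (-98, 56), (-96, 168), (-94, 168), (-92, 56), (-38, 111), (-36, 127), (-34, 93), (-32, 120), (24, 180), (26, 99), (30, 209), (32, 73), (86, 31), (88, 210), (90, 84), (92, 69)]
pos [ 0.6387 -0.003   0.0964] yaw 0.0997 turn ax -0.001 shift cm [ 8.04e+00 -1.00e-02  1.24e+01] tilt [-0.001  0.     0.   ] F [-0.4 -0.6 -1.5] w 8.76 t 10.4667
```

View pics/s7.png

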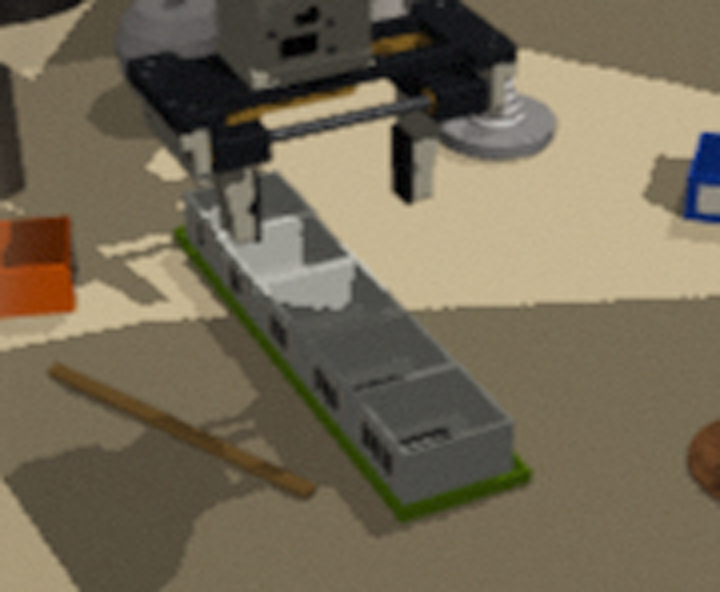

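Bin 3 is seated and only gaps of a few mm remain. Gripping bin 5 and closing the row toward -y.

```bash
python3 -m jog '[[8.76,0,0,4,0,0,0],[8.76,0,0,4,0,0,0],[8.76,0,0,4,0,0,0],[8.76,2.5,0,0.4,0,0,0],[8.76,3,0,0,0,0,0],[8.76,2.5,0,0,0,0,0],[6,0,0,0,0,0,0],[6,0,0,0,0,0,0],[6,0,0,0,0,0,0],[6,0,0,0,0,0,0],[6,0,0,0,0,0,0]]' 8; python3 -m jog '[[6,0,0,-0.3,0,0,0],[6,0,0,-0.3,0,0,0],[6,0,0,0,0,0,0]]'; python3 -m jog '[[6,0,0,-0.2,0,0,0],[6,0,0,0,0,0,0],[6,0,0,0,0,0,0]]'; python3 -m jog '[[8.76,0,0,0,0,0,0],[8.76,0,0,0,0,0,0],[8.76,0,0,0,0,0,0],[8.76,0,0,0,0,0,0],[8.76,-3,0,0,0,0,0],[8.76,-3,0,0,0,0,0],[8.76,-4,0,-4,0,0,0],[8.76,-4,0,-4,0,0,0],[8.76,0,0,-4,0,0,0],[8.76,0,0,0,0,0,0],[8.76,0,0,0,0,0,0]]'; cat >> h.py <<'E'
a=0.101;t0=np.array([0.6385,0.0])
def prof(c):
    P=cloud(c)
    X=(P[...,0]-t0[0])*np.cos(a)+(P[...,1]-t0[1])*np.sin(a);Y=-(P[...,0]-t0[0])*np.sin(a)+(P[...,1]-t0[1])*np.cos(a)
    rim=(P[...,2]>0.034)&(P[...,2]<0.046)&(np.abs(X)<0.02)&(np.abs(Y)<0.17)
    h,e=np.histogram(Y[rim],bins=np.arange(-0.16,0.17,0.001))
    print([(round(float(e[i])*1000),int(h[i])) for i in range(len(h)) if h[i]>8])
def piles():
    for n in('scene','side'):
        c=cap(n);P=cloud(c)
        b=(P[...,2]>0.03)&(P[...,2]<0.04)&(np.abs(P[...,0]-.458)<.04)&(np.abs(P[...,1]-.192)<.04)
        if b.sum()<20: continue
        vs,us=np.nonzero(b);q=np.array([ray(c,u,v,.036)[:2] for u,v in zip(us,vs)],np.float32);print(n,'pile',cv2.minAreaRect(q)[:2], cv2.minEnclosingCircle(q))
E
python3 - <<'E'
from h import *
c=cap('wrist','w8');prof(c);piles()
go((0.458,0.192,0.1),0.101)
E
```

```text
clock: 11.38
tool_pos: [0.6279, 0.1206, 0.0188]
tool_rot: [-1.283, 1.158, 1.281]
wrist_force: [0.7, -0.5, 0.3]
grip_width: 0.729
clock: 11.63
tool_pos: [0.6289, 0.1147, 0.0188]
tool_rot: [-1.283, 1.157, 1.281]
wrist_force: [-0.1, 2.1, 6.1]
grip_width: 0.727
clock: 11.88
tool_pos: [0.6291, 0.1134, 0.0187]
tool_rot: [-1.283, 1.156, 1.281]
wrist_force: [0.3, 5.2, 5.7]
grip_width: 0.732
clock: 12.8
tool_pos: [0.6375, 0.0119, 0.1366]
tool_rot: [-1.28, 1.161, 1.28]
wrist_force: [-0.1, 0.7, -0.9]
grip_width: 0.999
[(-154, 91), (-99, 48), (-98, 50), (-97, 64), (-96, 81), (-95, 51), (-94, 93), (-39, 47), (-38, 64), (-37, 64), (-36, 52), (-35, 46), (-34, 45), (21, 78), (22, 53), (23, 45), (24, 41), (25, 40), (26, 39), (81, 97), (82, 58), (83, 40), (84, 29), (85, 35), (86, 18), (140, 16), (141, 94), (142, 62), (143, 22), (144, 13)]
scene pile ((0.4601338803768158, 0.19204099476337433), (0.050588227808475494, 0.04638516530394554)) ((0.46068915724754333, 0.19281478226184845), 0.026604603976011276)
side pile ((0.459485799074173, 0.1968023031949997), (0.053132012486457825, 0.04523071274161339)) ((0.4592728018760681, 0.19691024720668793), 0.02668946422636509)
pos [0.6373 0.0143 0.1356] yaw 0.1001 turn ax -0.001 shift cm [ 3.56 16.05 19.48] tilt [-0.001 -0.     0.   ] F [ 0.5  0.5 -0.7] w 8.75 t 12.95
```

View pics/w8.png

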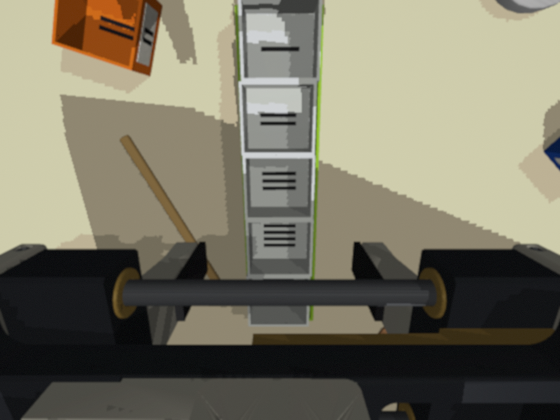

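The row is closed: rim boundaries are at -96, -36, 24 and 84 mm, with a 60 mm pitch. On to the pile, with a wrist look first.

```bash
python3 -m jog '[[8.76,0,2.2,3.2,0,0,0],[8.76,0,2.2,3.2,0,0,0],[8.76,0,2.2,3.2,0,0,0],[8.76,0,2.2,3.2,0,0,0],[8.76,0,2.2,3.2,0,0,0],[8.76,0,2.2,3.2,0,0,0],[8.76,0,2.2,2.5,0,0,0],[8.76,0,0,0,0,0,0],[8.76,0,0,0,0,0,0]]'; python3 - <<'E'
from h import *
c=cap('wrist','w9');P=cloud(c)
sub=P[100:300,200:360].reshape(-1,3);sub=sub[(sub[:,2]>.030)&(sub[:,2]<.042)];print(len(sub),sub.mean(0),cv2.minEnclosingCircle(sub[:,:2].astype(np.float32)))
go((0.459,0.193,0.1),0.1)
E
```

```text
clock: 13.7
tool_pos: [0.4613, 0.2168, 0.1361]
tool_rot: [-1.286, 1.158, 1.286]
wrist_force: [0.3, -0.4, -0.2]
grip_width: 1.002
980 [0.45843223 0.1886859  0.03571264] ((0.458471417427063, 0.18938636779785156), 0.02397003397345543)
pos [0.4621 0.2159 0.136 ] yaw 0.1036 turn ax 0.004 shift cm [ 3.6   0.53 -2.25] tilt [-0. -0.  0.] F [-0.2  0.4 -0.6] w 8.75 t 13.75
```

View pics/w9.png

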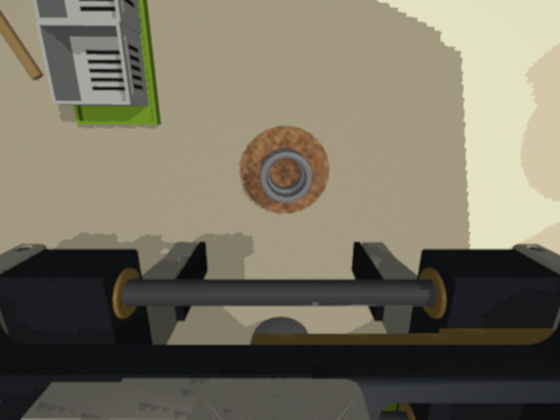

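The pile is centred on the coaster at pixel (286,174), about (0.4585, 0.190). There is something grey below the gripper at (280,330), probably the milk jug. The gripper body will come down to about 88 mm, so I'll check clearance.

```bash
python3 - <<'E'
from h import *
for n in('scene','side'):
    c=cap(n,'x'+n);P=cloud(c)
    b=(P[...,2]>0.05)&(P[...,2]<0.125)&(P[...,0]>.25)&(P[...,0]<.65)&(P[...,1]>.2)&(P[...,1]<.5)
    k,l,st,ce=cv2.connectedComponentsWithStats(b.astype(np.uint8))
    for i in range(1,k):
        if st[i,4]>100:
            q=P[l==i];print(n,st[i],q.min(0).round(3),q.max(0).round(3))
E
```

```text
scene [ 409  247   68   40 1573] [0.354 0.364 0.05 ] [0.487 0.5   0.125]
scene [360 301  56  38 311] [0.601 0.351 0.05 ] [0.65  0.475 0.118]
side [ 414  285  107   76 3646] [0.35  0.364 0.05 ] [0.486 0.5   0.125]
side [324 323  57  52 776] [0.6   0.371 0.053] [0.65  0.468 0.116]
```

View pics/xside.png

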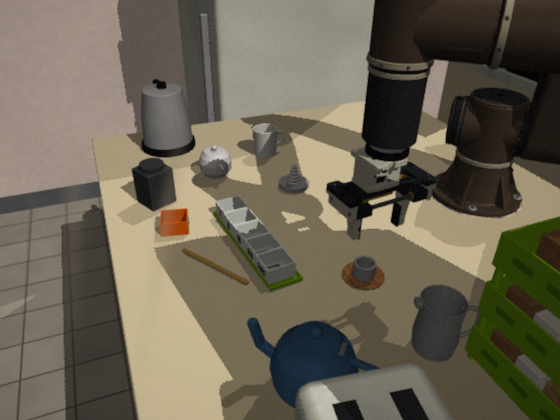

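Clear: the jug begins at y = 0.364. Moving over the pile and taking the top collar with shallow fingertips, so its underside sticks out below them.

```bash
python3 -m jog '[[8.76,3,0.35,-2.6,0,0,0],[8.76,2.5,0,0,0,0,0],[8.76,2,0,0,0,0,0],[8.76,1.5,0,0,0,0,0],[8.76,0,0,0,0,0,0],[8.76,0,0,0,0,0,0]]'; python3 -c "
from h import *
for i in range(3): cap('side'); go((0.4585,0.190,0.027),0.1)"
```

```text
clock: 14.35
tool_pos: [0.4621, 0.1872, 0.0455]
tool_rot: [-1.282, 1.164, 1.282]
wrist_force: [-0.2, 0.1, 0.6]
grip_width: 1.001
pos [0.4626 0.1879 0.0463] yaw 0.099 turn ax -0.001 shift cm [1.93 0.38 0.25] tilt [-0.    -0.001  0.   ] F [ 0.4 -0.4 -0.8] w 8.76 t 14.4
pos [0.4628 0.1884 0.0469] yaw 0.0994 turn ax -0.001 shift cm [1.99 0.41 0.2 ] tilt [0.001 0.    0.   ] F [-0.2 -0.6  1.1] w 8.76 t 14.45
pos [0.4628 0.1886 0.0471] yaw 0.0995 turn ax -0.0 shift cm [2.01 0.41 0.18] tilt [0.001 0.001 0.   ] F [ 0.9  0.7 -0.1] w 8.72 t 14.5
```

```bash
python3 -m jog '[[8.76,0,0.4,0.2,0,0,0],[8.76,1.2,0,0,0,0,0],[8.76,0.8,0,0,0,0,0],[6,0,0,0,0,0,0],[4.5,0,0,0,0,0,0],[4,0,0,0,0,0,0],[4,0,0,0,0,0,0],[4,0,0,0,0,0,0],[4,0,0,0,0,0,0]]' 20; python3 -c "
from h import *
c=cap('side'); cv2.imwrite('pics/s10.png',cv2.resize(c['pixels'][200:310,300:440],None,fx=5,fy=5,interpolation=cv2.INTER_CUBIC));go((0.4585,0.190,0.027),0.1)"
```

```text
clock: 15.25
tool_pos: [0.4578, 0.1901, 0.0264]
tool_rot: [-1.282, 1.16, 1.282]
wrist_force: [0.5, -0.0, -0.4]
grip_width: 0.607
pos [0.4578 0.1901 0.0264] yaw 0.0999 turn ax -0.0 shift cm [-0.06 -0.06 -0.01] tilt [0. 0. 0.] F [-0.1  0.4  0.1] w 4.93 t 15.3
```

View pics/s10.png

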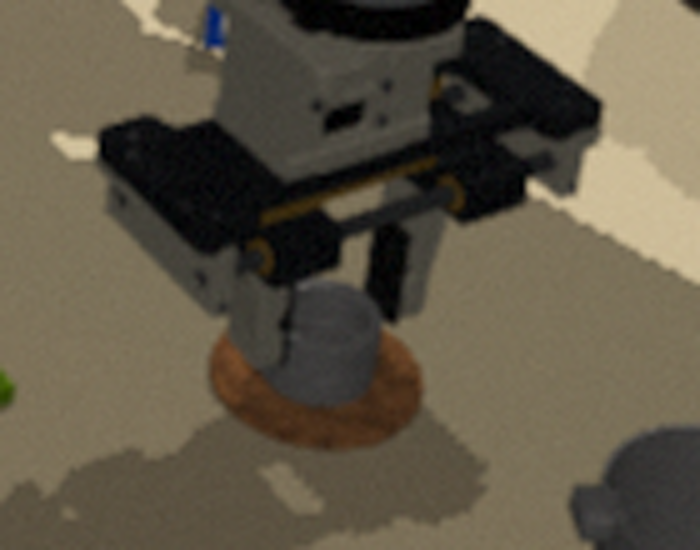

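Closing is nearly complete, so I'll let it finish and lift.

```bash
python3 -m jog '[[4,0,0,0,0,0,0],[4,0,0,0,0,0,0],[4,0,0,0,0,0,0]]'; python3 -m jog '[[4,-1,0,0,0,0,0],[4,-2,0,0,0,0,0],[4,-3,0,0,0,0,0],[4,-3,0,0,0,0,0],[4,-3,0,0,0,0,0],[4,0,0,0,0,0,0],[4,0,0,0,0,0,0]]';python3 -c "
from h import *
c=cap('side'); cv2.imwrite('pics/s11.png',cv2.resize(c['pixels'][120:310,260:440],None,fx=4,fy=3,interpolation=cv2.INTER_CUBIC));
cap('wrist','w11')
P=cloud(c)
sub=P[140:205,265:320].reshape(-1,3);
f=sub[(sub[:,2]>.007)&(sub[:,2]<.017)];print('foot',len(f),f.mean(0),cv2.minEnclosingCircle(f[:,:2].astype(np.float32)))
t=sub[(sub[:,2]>.05)&(sub[:,2]<.075)];print('tip',len(t),t.mean(0))
go((0.444,-0.2067,0.13),0.1)"
```

```text
clock: 15.55
tool_pos: [0.4578, 0.19, 0.0263]
tool_rot: [-1.283, 1.16, 1.282]
wrist_force: [-0.9, -0.2, 2.9]
grip_width: 0.544
clock: 16.13
tool_pos: [0.4584, 0.1907, 0.1477]
tool_rot: [-1.282, 1.156, 1.282]
wrist_force: [0.3, -0.1, -1.7]
grip_width: 0.539
foot 325 [ 0.44538147 -0.22322111  0.01224207] ((0.4286693334579468, -0.29230332374572754), 0.12702634930610657)
tip 64 [ 0.44241095 -0.30497231  0.05631488]
pos [0.4571 0.1896 0.1454] yaw 0.0996 turn ax -0.0 shift cm [  1.54   5.26 -39.3 ] tilt [-0.001 -0.     0.   ] F [ 0.3  0.2 -1.1] w 4.75 t 16.2333
```

View pics/s11.png

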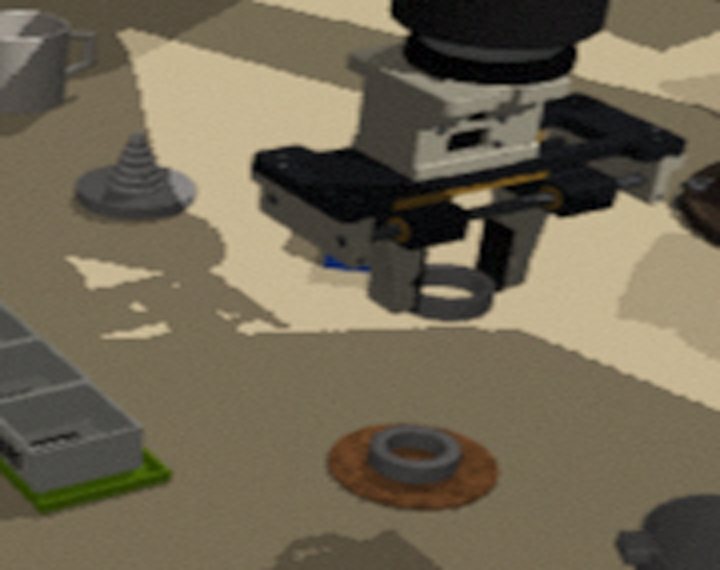

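View pics/w11.png

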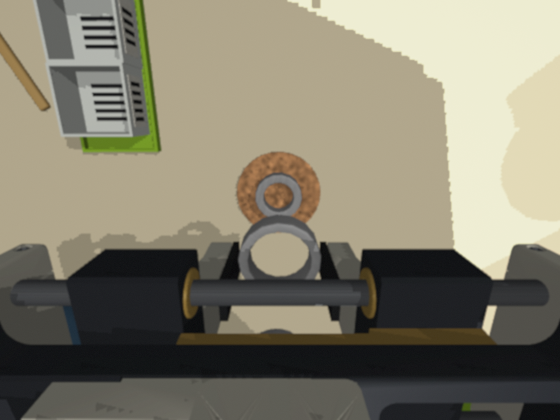

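The top collar is held level, and the lower one is still on the coaster. Next: measure the collar's offset in the grip and locate the cone precisely.

```bash
cat >> h.py <<'E'
def gauge(names=('scene','side'),g0=(0.444,-0.207),r=0.06):
    for n in names:
        c=cap(n);P=cloud(c);z=P[...,2];dd=np.hypot(P[...,0]-g0[0],P[...,1]-g0[1])
        f=(dd<r)&(z>0.008)&(z<0.02); 
        vs,us=np.nonzero(f)
        if len(us)<50: print(n,'few');continue
        q=np.array([ray(c,u,v,.014)[:2] for u,v in zip(us,vs)],np.float32);print(n,'foot',len(q),np.round(cv2.minEnclosingCircle(q)[0],4),round(cv2.minEnclosingCircle(q)[1],4),np.round(cv2.minAreaRect(q)[0],4),np.round(cv2.minAreaRect(q)[1],3))
        t=(dd<0.03)&(z>0.03)&(z<0.08)
        if t.sum():
            vs,us=np.nonzero(t);print('  cone',P[t].mean(0).round(4),'max z',z[t].max().round(4)); i=vs.argmin();m=vs<=vs.min()+1
            print('  tip px',us[m].mean(),vs.min(),'at z.067:',ray(c,us[m].mean(),vs.min(),0.067).round(4))
E
python3 - <<'E'
from h import *
c=cap('wrist');o=ctrl.get_obs();zt=o['tool_pos'][2]
for u,v in((280,218),(240,262),(320,262)): print('rim',(ray(c,u,v,zt+.0095)-o['tool_pos']).round(4))
P=cloud(c);m=(P[...,2]>zt-.004)&(P[...,2]<zt+.018);m[:,:235]=0;m[:,325:]=0;m[300:]=0
q=P[m];print(len(q),(np.nanmedian(q,0)-o['tool_pos']).round(4),(q.min(0)-o['tool_pos']).round(4),(q.max(0)-o['tool_pos']).round(4))
gauge()
E
```

```text
rim [ 0.0032 -0.0271  0.0095]
rim [0.0233 0.0018 0.0095]
rim [-0.0224 -0.0028  0.0095]
2763 [ 0.0026 -0.0093  0.0095] [-0.0248 -0.0248 -0.004 ] [0.0275 0.0177 0.018 ]
scene foot 271 [ 0.4466 -0.2121] 0.044 [ 0.4463 -0.2107] [0.086 0.08 ]
  cone [ 0.4478 -0.2107  0.0459] max z 0.0674
  tip px 255.5 164 at z.067: [ 0.4437 -0.2162  0.067 ]
side foot 297 [ 0.4453 -0.2069] 0.0445 [ 0.4459 -0.2049] [0.083 0.081]
  cone [ 0.4442 -0.2069  0.0447] max z 0.0679
  tip px 294.2 164 at z.067: [ 0.442  -0.2134  0.067 ]
```

```bash
python3 -m jog '[[4,0,0.5,-3.75,0,0,0],[4,0,0.5,-3.75,0,0,0],[4,0,0.5,-3.75,0,0,0],[4,0,0.5,-3.75,0,0,0],[4,0,0.5,-3.75,0,0,0],[4,0,0.5,-3.75,0,0,0],[4,0,0.5,-3.75,0,0,0],[4,0,0.5,-3.75,0,0,0],[4,0,0.5,-3.75,0,0,0],[4,0,0,0,0,0,0],[4,0,0,0,0,0,0],[4,0,0,0,0,0,0]]';python3 -c "
from h import *
cap('wrist','w12')
gauge(['wrist'],(0.446,-0.209))
go((0.446,-0.208,0.1),0.1)"
```

```text
clock: 17.38
tool_pos: [0.4461, -0.1506, 0.1453]
tool_rot: [-1.281, 1.162, 1.283]
wrist_force: [-0.6, 0.0, -1.0]
grip_width: 0.546
wrist foot 4822 [ 0.4448 -0.216 ] 0.0418 [ 0.4446 -0.216 ] [0.083 0.082]
  cone [ 0.4453 -0.217   0.0489] max z 0.0698
  tip px 289.4 117 at z.067: [ 0.4471 -0.2302  0.067 ]
pos [ 0.4465 -0.1496  0.1457] yaw 0.101 turn ax 0.001 shift cm [ 4.57  0.64 -5.8 ] tilt [-0.001  0.     0.   ] F [ 0.4 -0.5 -1.8] w 4.78 t 17.4833
```

View pics/w12.png

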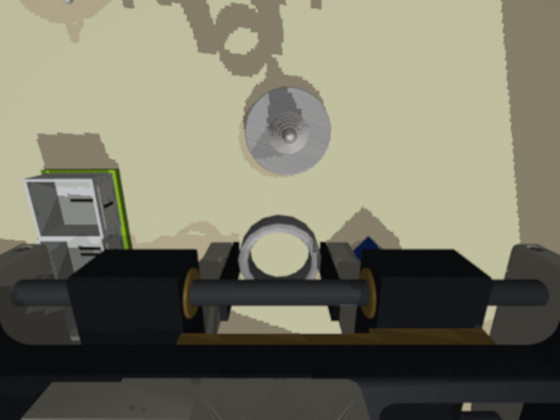

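The wrist puts the cone at (0.4447,-0.216); the fixed cameras say about (0.446,-0.209). The wrist view shows tool, collar and cone together, so I'll go above the tip and check their alignment there directly.

```bash
python3 -m jog '[[4,0,0.4,-3.1,0,0,0],[4,0,0.4,-3.1,0,0,0],[4,2,0,0,0,0,0],[4,2,0,0,0,0,0],[4,0,0,0,0,0,0],[4,0,0,0,0,0,0],[4,0,0,0,0,0,0]]';python3 -c "
from h import *
cap('wrist','w13')
c=cap('side','s13'); cv2.imwrite('pics/s13.png',cv2.resize(c['pixels'][90:210,230:370],None,fx=5,fy=5,interpolation=cv2.INTER_CUBIC));
c=cap('scene','s13'); cv2.imwrite('pics/c13.png',cv2.resize(c['pixels'][90:210,190:330],None,fx=5,fy=5,interpolation=cv2.INTER_CUBIC));
go((0.4445,-0.2125,0.1),0.1)"
```

```text
clock: 18.07
tool_pos: [0.4457, -0.2121, 0.1069]
tool_rot: [-1.285, 1.159, 1.283]
wrist_force: [0.1, -0.4, -1.1]
grip_width: 0.547
pos [ 0.4458 -0.2124  0.1073] yaw 0.1013 turn ax 0.001 shift cm [0.73 0.13 0.  ] tilt [ 0.002 -0.     0.   ] F [ 0.5  0.5 -0.7] w 4.78 t 18.2167
```

View pics/w13.png

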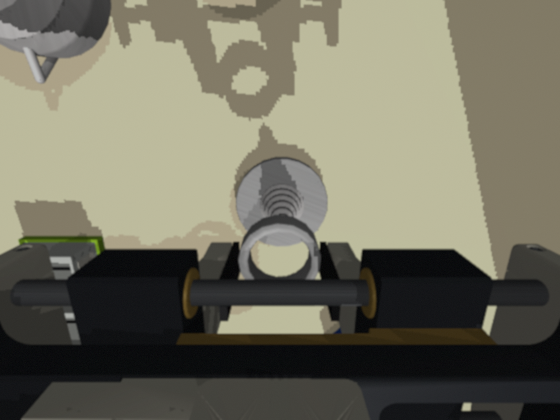

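View pics/s13.png

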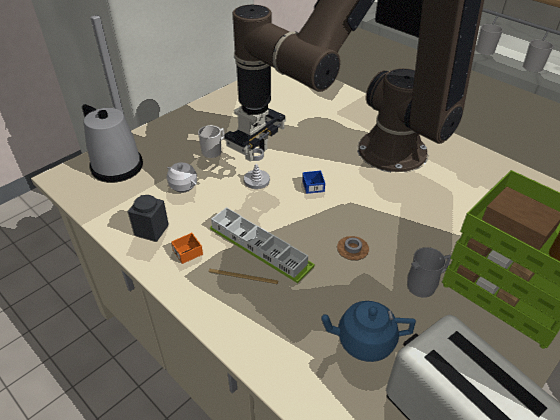

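View pics/c13.png

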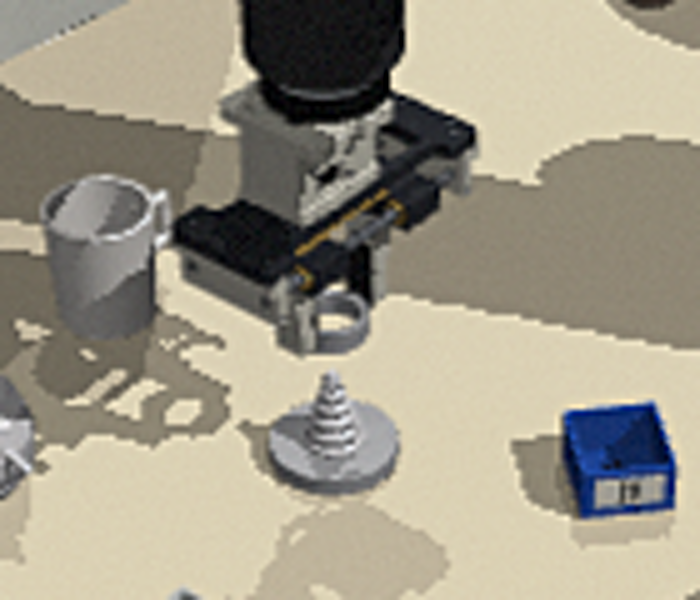

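```bash
python3 - <<'E'
from h import *
gauge(['scene','side','wrist'],(0.446,-0.211))
c=cap('side');P=cloud(c)
m=(P[...,2]>.03)&(P[...,2]<.083)&(P[...,1]<-.24)&(P[...,1]>-.45)&(P[...,0]>.35)&(P[...,0]<.65)
q=P[m];k,l,st,ce=cv2.connectedComponentsWithStats(m.astype(np.uint8))
for i in range(1,k):
    if st[i,4]>60: print(st[i],P[l==i].min(0).round(3),P[l==i].max(0).round(3))
E
```

```text
scene foot 269 [ 0.4476 -0.2114] 0.0452 [ 0.447  -0.2107] [0.085 0.081]
  cone [ 0.448  -0.2106  0.0449] max z 0.0678
  tip px 255.2 164 at z.067: [ 0.4443 -0.2169  0.067 ]
side foot 294 [ 0.4458 -0.206 ] 0.0455 [ 0.4458 -0.2059] [0.085 0.08 ]
  cone [ 0.444  -0.2071  0.0451] max z 0.0671
  tip px 294.2 164 at z.067: [ 0.442  -0.2134  0.067 ]
wrist foot 4366 [ 0.4448 -0.2166] 0.042 [ 0.4446 -0.2169] [0.082 0.083]
  cone [ 0.4453 -0.2238  0.0426] max z 0.0588
  tip px 281.39130434782606 195 at z.067: [ 0.4474 -0.2398  0.067 ]
[253 129  25  21 303] [ 0.411 -0.446  0.03 ] [ 0.481 -0.388  0.083]
[205 147  27  25 490] [ 0.58  -0.387  0.03 ] [ 0.65  -0.294  0.083]
```

The mug (y below -0.388) and the bowl are well clear. The 36 mm bore leaves about 12 mm of slack around the tip, so I'll lower halfway at the mean estimate and look again.

```bash
python3 -m jog '[[4,1.5,0.1,0.1,0,0,0],[4,1.5,0,0,0,0,0],[4,1.2,0,0,0,0,0],[4,0,0,0,0,0,0],[4,0,0,0,0,0,0]]';python3 -c "
from h import *
c=cap('wrist'); cv2.imwrite('pics/w14.png',cv2.resize(c['pixels'][180:330,200:360],None,fx=4,fy=4,interpolation=cv2.INTER_CUBIC));
c=cap('side'); cv2.imwrite('pics/s14.png',cv2.resize(c['pixels'][120:200,250:340],None,fx=7,fy=7,interpolation=cv2.INTER_CUBIC));
c=cap('scene'); cv2.imwrite('pics/c14.png',cv2.resize(c['pixels'][120:200,210:300],None,fx=7,fy=7,interpolation=cv2.INTER_CUBIC));
go((0.4445,-0.2105,0.03),0.1)"
```

```text
clock: 18.83
tool_pos: [0.4435, -0.212, 0.064]
tool_rot: [-1.282, 1.161, 1.283]
wrist_force: [0.9, -0.1, -0.0]
grip_width: 0.543
pos [ 0.4444 -0.2121  0.065 ] yaw 0.1002 turn ax 0.0 shift cm [ 3.5  -0.02  0.16] tilt [ 0.001 -0.     0.   ] F [ 0.3 -0.2 -0.7] w 4.74 t 18.9833
```

View pics/w14.png

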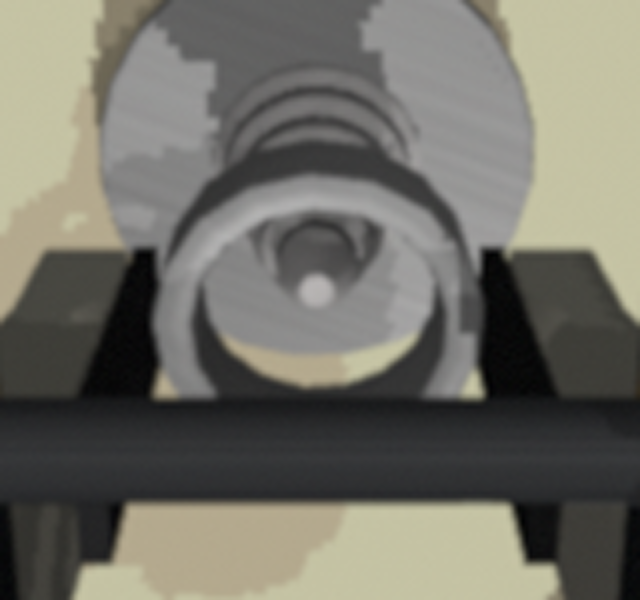

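View pics/s14.png

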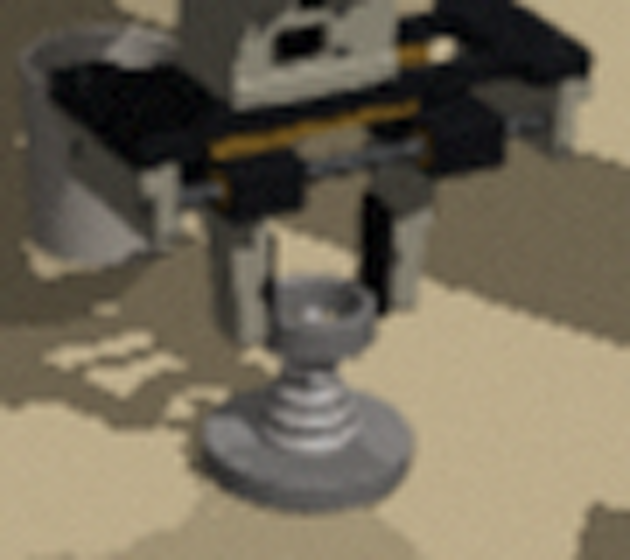

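View pics/c14.png

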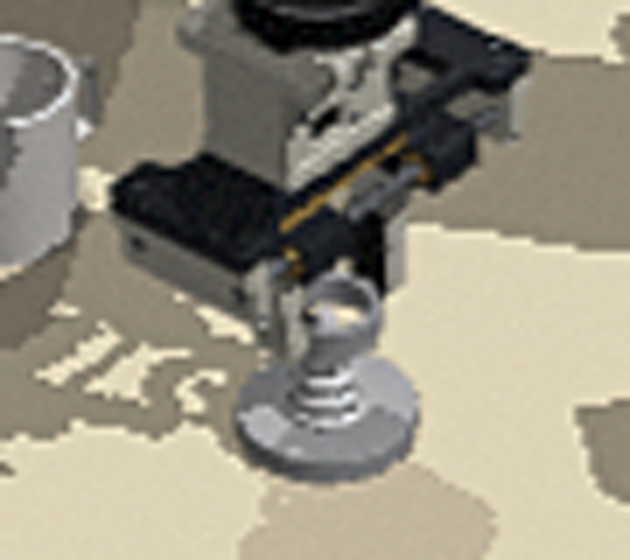

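In the wrist crop the tip is at (317,290), against an expected (317,294) for a concentric collar, so they're aligned to about 1 mm. Sliding down.

```bash
python3 -m jog '[[4,0.8,0,0,0,0,0],[4,0.8,0,0,0,0,0],[4,0.8,0,0,0,0,0],[4,0,0,0,0,0,0]]';python3 -m jog '[[4,0.4,0,0,0,0,0],[4,0.3,0,0,0,0,0],[4,0,0,0,0,0,0]]';python3 -m jog '[[4,0.3,0,0,0,0,0],[4,0,0,0,0,0,0]]'
```

```text
clock: 19.32
tool_pos: [0.4425, -0.2118, 0.0383]
tool_rot: [-1.28, 1.162, 1.285]
wrist_force: [-0.3, -0.1, -1.4]
grip_width: 0.54
clock: 19.57
tool_pos: [0.4438, -0.2121, 0.0327]
tool_rot: [-1.283, 1.161, 1.283]
wrist_force: [0.6, -2.5, -0.2]
grip_width: 0.541
clock: 19.73
tool_pos: [0.4441, -0.2122, 0.0301]
tool_rot: [-1.283, 1.16, 1.282]
wrist_force: [-0.2, -4.5, 1.1]
grip_width: 0.54
```

```bash
python3 -m jog '[[4,0,0,-0.15,0,0,0],[4,0.2,0,0,0,0,0],[4,0,0,0,0,0,0]]';python3 -m jog '[[4,0.2,0,0,0,0,0],[4,0,0,0,0,0,0]]';python3 -m jog '[[4,0.1,0,0,0,0,0],[4,0,0,0,0,0,0]]'
```

```text
clock: 19.98
tool_pos: [0.444, -0.2135, 0.0279]
tool_rot: [-1.282, 1.16, 1.282]
wrist_force: [0.4, -1.8, 0.1]
grip_width: 0.543
clock: 20.15
tool_pos: [0.444, -0.2135, 0.0259]
tool_rot: [-1.283, 1.16, 1.282]
wrist_force: [0.1, -2.8, 0.1]
grip_width: 0.544
clock: 20.32
tool_pos: [0.444, -0.2136, 0.0251]
tool_rot: [-1.283, 1.16, 1.282]
wrist_force: [-0.3, -2.8, 2.1]
grip_width: 0.543
```

Vertical contact, with the underside at about 19 mm, which means step 5. Opening the fingers.

```bash
python3 -m jog '[[5,0,0,0,0,0,0],[6,0,0,0,0,0,0],[7,0,0,0,0,0,0],[7,0,0,0,0,0,0],[7,0,0,0,0,0,0],[7,0,0,0,0,0,0],[7,0,0,0,0,0,0]]';python3 -c "
from h import *
c=cap('side'); cv2.imwrite('pics/s15.png',cv2.resize(c['pixels'][120:200,250:340],None,fx=7,fy=7,interpolation=cv2.INTER_CUBIC));
c=cap('scene'); cv2.imwrite('pics/c15.png',cv2.resize(c['pixels'][120:200,210:300],None,fx=7,fy=7,interpolation=cv2.INTER_CUBIC));
P=cloud(c);m=(np.hypot(P[...,0]-.4455,P[...,1]+.2125)<.03)&(P[...,2]>.025)&(P[...,2]<.045);print(m.sum(),np.percentile(P[m][:,2],[10,50,90]))"
```

```text
clock: 20.9
tool_pos: [0.4439, -0.2134, 0.0251]
tool_rot: [-1.282, 1.16, 1.283]
wrist_force: [0.5, 0.0, -0.6]
grip_width: 0.795
96 [0.02826439 0.03305036 0.04178005]
```

View pics/s15.png

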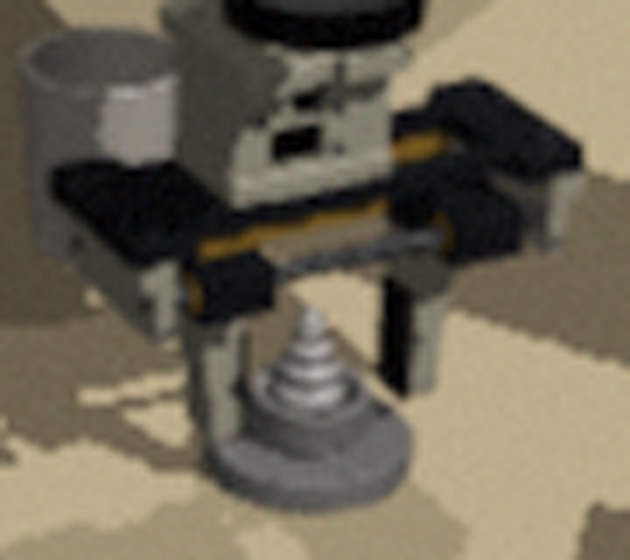

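View pics/c15.png

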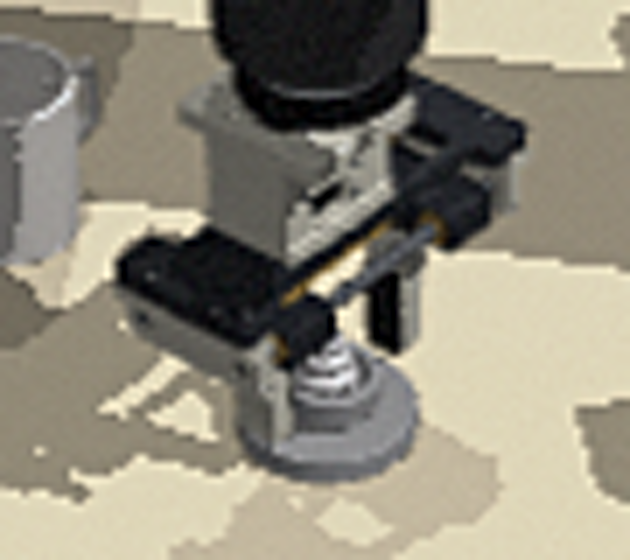

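The collar sits level on step 5, the bottom step just above the foot, with the fingers clear of it. Waiting a moment, then regripping it and lifting.

```bash
python3 -m jog '[[7,0,0,0,0,0,0],[7,-0.1,0,0,0,0,0],[7,0,0,0,0,0,0],[5,0,0,0,0,0,0],[4,0,0,0,0,0,0],[4,0,0,0,0,0,0],[4,0,0,0,0,0,0],[4,0,0,0,0,0,0],[4,0,0,0,0,0,0],[4,0,0,0,0,0,0],[4,0,0,0,0,0,0]]' 20;  python3 -m jog '[[4,-0.5,0,0,0,0,0],[4,-1,0,0,0,0,0],[4,-1.5,0,0,0,0,0],[4,-2,0,0,0,0,0],[4,-2,0,0,0,0,0],[4,-2,0,0,0,0,0],[4,-2,0,0,0,0,0],[4,0,0,0,0,0,0],[4,0,0,0,0,0,0]]'; python3 -c "
from h import *
cap('wrist','w16'); c=cap('side','s16'); gauge(['scene','side'],(0.446,-0.211))
o=ctrl.get_obs()
t=t0+0.1135*np.array([-0.101,0.995]);print(t)
go((t[0],t[1],0.1),0.1)"
```

```text
clock: 21.92
tool_pos: [0.4439, -0.2135, 0.0261]
tool_rot: [-1.282, 1.16, 1.282]
wrist_force: [0.6, 0.3, 0.5]
grip_width: 0.541
clock: 22.67
tool_pos: [0.4445, -0.2134, 0.1374]
tool_rot: [-1.284, 1.158, 1.28]
wrist_force: [-0.2, -0.5, -1.4]
grip_width: 0.543
scene foot 269 [ 0.4469 -0.2118] 0.0444 [ 0.4463 -0.2107] [0.086 0.08 ]
  cone [ 0.4483 -0.2108  0.0456] max z 0.0691
  tip px 255.5 164 at z.067: [ 0.4437 -0.2162  0.067 ]
side foot 298 [ 0.4458 -0.206 ] 0.0455 [ 0.4458 -0.2059] [0.085 0.08 ]
  cone [ 0.4442 -0.207   0.0447] max z 0.0679
  tip px 294.2 164 at z.067: [ 0.442  -0.2134  0.067 ]
[0.6270365 0.1129325]
pos [ 0.4432 -0.2133  0.1352] yaw 0.0999 turn ax -0.0 shift cm [  3.52 -21.55  30.62] tilt [-0.002  0.     0.   ] F [-0.6  0.  -1. ] w 4.72 t 22.8667
```

View pics/w16.png

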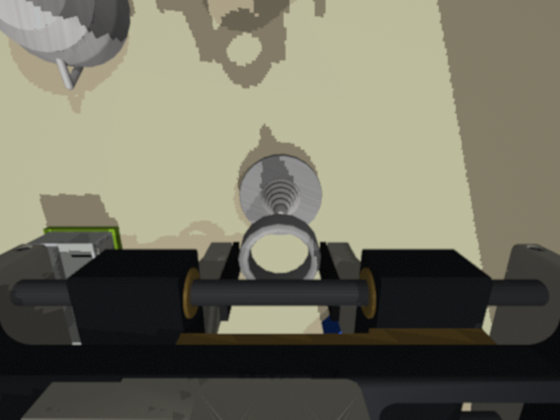

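View pics/s16.png

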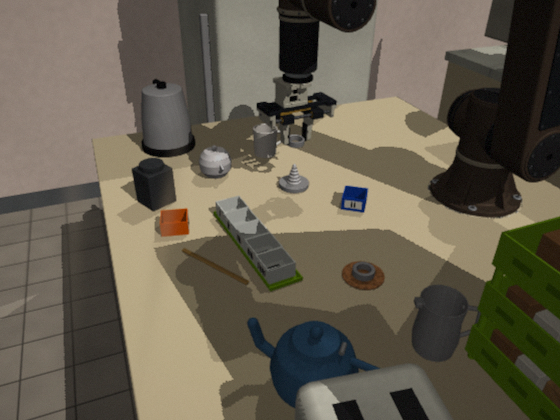

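Carrying the collar to bin 5.

```bash
python3 -m jog '[[4,0,-2.15,3.06,0,0,0],[4,0,-2.15,3.06,0,0,0],[4,0,-2.15,3.06,0,0,0],[4,0,-2.15,3.06,0,0,0],[4,0,-2.15,3.06,0,0,0],[4,0,-2.15,3.06,0,0,0],[4,0,-2.15,3.06,0,0,0],[4,0,-2.15,3.06,0,0,0],[4,0,-2.15,3.06,0,0,0],[4,0,-2.15,3.06,0,0,0],[4,2.5,0,0,0,0,0],[4,1.5,0,0,0,0,0],[4,0,0,0,0,0,0],[4,0,0,0,0,0,0]]'; python3 -c "
from h import *
c=cap('wrist','w17');prof(c)
t=t0+0.1135*np.array([-0.101,0.995]);go((t[0],t[1],0.1),0.101)"
```

```text
clock: 24.03
tool_pos: [0.6263, 0.112, 0.0944]
tool_rot: [-1.282, 1.164, 1.285]
wrist_force: [0.3, -0.2, -0.6]
grip_width: 0.54
[(-39, 44), (-38, 115), (-37, 118), (-36, 111), (-35, 116), (-34, 229), (21, 30), (22, 86), (23, 113), (24, 60), (25, 115), (26, 58), (81, 104), (82, 58), (83, 86), (84, 63), (85, 61), (86, 50), (141, 148), (142, 69), (143, 46)]
pos [0.6272 0.1121 0.0958] yaw 0.1001 turn ax -0.001 shift cm [-0.42  0.01  0.08] tilt [-0.001 -0.001  0.   ] F [-0.7  0.   0.8] w 4.74 t 24.0833
```

View pics/w17.png

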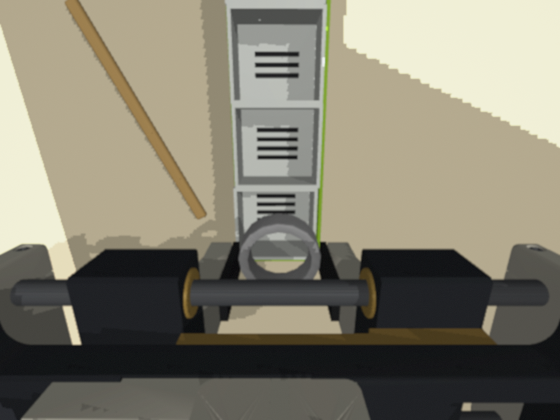

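```bash
python3 -m jog '[[4,2,0,0.2,0,0,0],[4,2,0,0,0,0,0],[4,0.6,0,0,0,0,0],[4,0,0,0,0,0,0],[4,0,0,0,0,0,0]]'; python3 -c "
from h import *
c=cap('wrist'); cv2.imwrite('pics/w18.png',cv2.resize(c['pixels'][180:330,200:360],None,fx=4,fy=4,interpolation=cv2.INTER_CUBIC));
c=cap('side'); cv2.imwrite('pics/s18.png',cv2.resize(c['pixels'][200:300,210:320],None,fx=6,fy=6,interpolation=cv2.INTER_CUBIC));
t=t0+0.1135*np.array([-0.101,0.995]);go((t[0],t[1],0.042),0.101)"
```

```text
clock: 24.5
tool_pos: [0.6276, 0.1143, 0.0512]
tool_rot: [-1.283, 1.16, 1.282]
wrist_force: [0.0, 0.1, 0.1]
grip_width: 0.539
pos [0.6281 0.1147 0.0518] yaw 0.1001 turn ax -0.001 shift cm [ 0.98  0.13 -0.16] tilt [0.002 0.001 0.   ] F [ 0.6  1.  -1. ] w 4.71 t 24.6
```

View pics/w18.png

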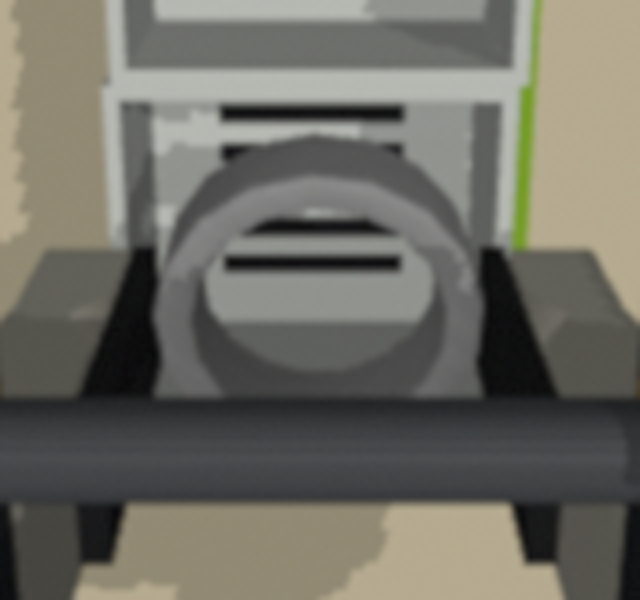

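View pics/s18.png

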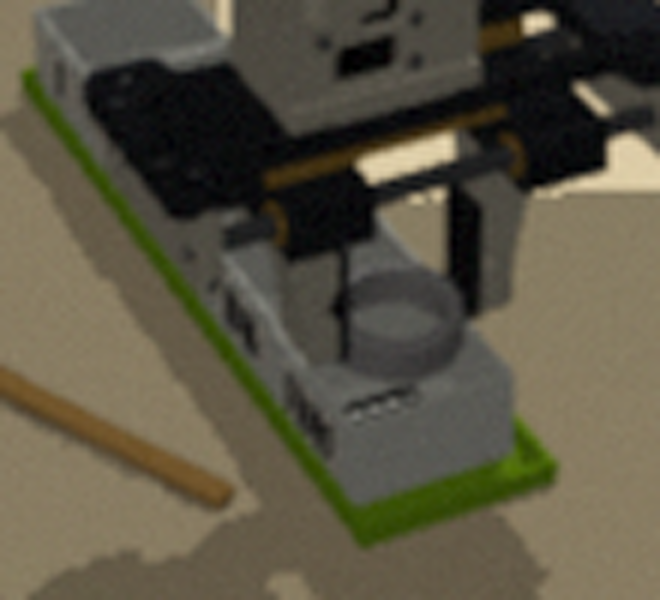

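The collar is centred over bin 5. Lowering until the fingertips are just above the rim, then releasing.

```bash
python3 -m jog '[[4,0.5,0.0,-0.1,0,0,0],[4,0.4,0,0,0,0,0],[4,0,0,0,0,0,0]]'; python3 -m jog '[[8.76,0,0,0,0,0,0],[8.76,0,0,0,0,0,0],[8.76,0,0,0,0,0,0],[8.76,0,0,0,0,0,0],[8.76,-3,0,0,0,0,0],[8.76,-3,0,0,0,0,0],[8.76,-3,0,1.5,0,0,0],[8.76,0,0,1,0,0,0],[8.76,0,0,0,0,0,0]]'; python3 -c "
from h import *
c=cap('wrist','w19');cv2.imwrite('pics/w19.png',cv2.resize(c['pixels'][60:280,170:380],None,fx=3,fy=2.7,interpolation=cv2.INTER_CUBIC)); prof(c)
go((0.458,0.189,0.13),0.101)"
```

```text
clock: 24.85
tool_pos: [0.6268, 0.1133, 0.0406]
tool_rot: [-1.282, 1.161, 1.283]
wrist_force: [0.3, 0.3, -0.5]
grip_width: 0.536
clock: 25.6
tool_pos: [0.6261, 0.1405, 0.1338]
tool_rot: [-1.284, 1.154, 1.281]
wrist_force: [-0.2, -1.0, -0.3]
grip_width: 0.996
[(21, 34), (22, 68), (23, 52), (24, 100), (25, 51), (26, 99), (81, 46), (82, 47), (83, 47), (84, 47), (85, 75), (86, 19), (141, 74), (142, 59), (143, 47), (144, 9)]
pos [0.625  0.1395 0.1322] yaw 0.1011 turn ax 0.0 shift cm [ 0.22 16.11  6.61] tilt [0.002 0.001 0.   ] F [-0.5  0.3 -0.1] w 8.77 t 25.65
```

View pics/w19.png

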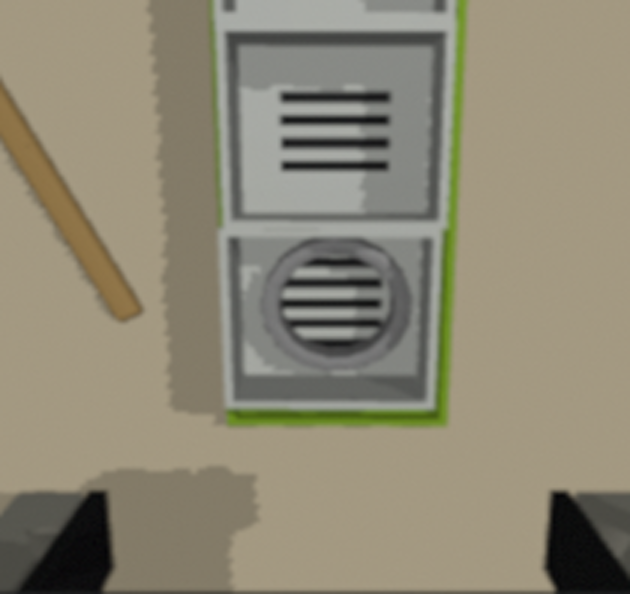

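The collar lies flat in bin 5 and all five bars are seen through its bore. Back to the coaster for the lower collar.

```bash
python3 -m jog '[[8.76,0,3.2,1.8,0,0,0],[8.76,0,3.2,1.8,0,0,0],[8.76,0,3.2,1.8,0,0,0],[8.76,0,3.2,1.8,0,0,0],[8.76,0,3.0,1.8,0,0,0],[8.76,0,0,0,0,0,0],[8.76,0,0,0,0,0,0]]'; python3 - <<'E'
from h import *
c=cap('wrist','w20');P=cloud(c)
sub=P[100:300,200:360].reshape(-1,3);sub=sub[(sub[:,2]>.014)&(sub[:,2]<.026)];print(len(sub),sub.mean(0),cv2.minEnclosingCircle(sub[:,:2].astype(np.float32)))
cv2.imwrite('pics/w20.png',cv2.resize(c['pixels'][100:280,190:370],None,fx=3.3,fy=3.3,interpolation=cv2.INTER_CUBIC))
x,y=cv2.minEnclosingCircle(sub[:,:2].astype(np.float32))[0]
go((x,y,0.0115),0.1)
E
```

```text
clock: 26.23
tool_pos: [0.457, 0.2124, 0.1309]
tool_rot: [-1.285, 1.159, 1.285]
wrist_force: [1.1, 0.0, -0.5]
grip_width: 1.001
1205 [0.45917672 0.18828463 0.0199338 ] ((0.45931676030158997, 0.18913280963897705), 0.024038046598434448)
pos [0.458  0.2123 0.1309] yaw 0.1017 turn ax 0.002 shift cm [11.94  0.1  -2.31] tilt [-0. -0.  0.] F [ 0.7  0.1 -0.2] w 8.75 t 26.2833
```

View pics/w20.png

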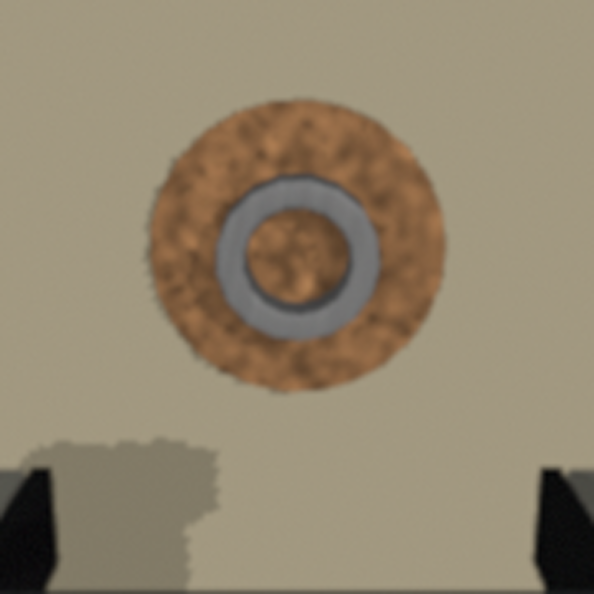

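```bash
python3 -m jog '[[8.76,3,0,-2.3,0,0,0],[8.76,3,-0.1,0,0,0,0],[8.76,2.5,0,0,0,0,0],[8.76,2,0,0,0,0,0],[8.76,0.8,0,0,0,0,0],[8.76,0,0,0,0,0,0],[8.76,0,0,0,0,0,0]]'; python3 -c "
from h import *
for i in range(3): cap('side'); go((0.459,0.1895,0.0115),0.1)"
```

```text
clock: 26.87
tool_pos: [0.4624, 0.189, 0.018]
tool_rot: [-1.282, 1.162, 1.282]
wrist_force: [0.8, 1.1, 0.4]
grip_width: 0.999
pos [0.4627 0.1895 0.0187] yaw 0.0997 turn ax -0.0 shift cm [0.72 0.37 0.04] tilt [0.001 0.    0.   ] F [-0.2 -0.5  0.3] w 8.75 t 26.9167
pos [0.4628 0.1898 0.0191] yaw 0.0998 turn ax -0.0 shift cm [0.76 0.38 0.01] tilt [0.001 0.001 0.   ] F [0.3 0.2 0.5] w 8.76 t 26.9667
pos [0.4627 0.1899 0.0193] yaw 0.1 turn ax 0.0 shift cm [ 0.78  0.38 -0.01] tilt [0.002 0.001 0.   ] F [0.3 0.  0.6] w 8.8 t 27.0167
```

```bash
python3 -m jog '[[8.76,0.4,0.4,0,0,0,0],[8.76,0.35,0,0,0,0,0],[8.76,0,0,0,0,0,0],[5,0,0,0,0,0,0],[4,0,0,0,0,0,0],[4,0,0,0,0,0,0],[4,0,0,0,0,0,0],[4,0,0,0,0,0,0],[4,0,0,0,0,0,0],[4,0,0,0,0,0,0],[4,0,0,0,0,0,0],[4,0,0,0,0,0,0],[4,0,0,0,0,0,0]]' 20; python3 -m jog '[[4,-1,0,0,0,0,0],[4,-2,0,0,0,0,0],[4,-3,0,0,0,0,0],[4,-3,0,0,0,0,0],[4,-3,0,0,0,0,0],[4,-1,0,0,0,0,0],[4,0,0,0,0,0,0]]'; python3 -c "
from h import *
cap('wrist','w21'); gauge(['scene','side'],(0.446,-0.211))
go((0.446,-0.15,0.13),0.1)"
```

```text
clock: 28.1
tool_pos: [0.4579, 0.189, 0.0106]
tool_rot: [-1.283, 1.16, 1.282]
wrist_force: [0.6, 0.4, -0.3]
grip_width: 0.543
clock: 28.68
tool_pos: [0.4591, 0.1901, 0.1436]
tool_rot: [-1.282, 1.154, 1.281]
wrist_force: [0.6, -0.4, -2.0]
grip_width: 0.539
scene foot 270 [ 0.449  -0.2097] 0.0472 [ 0.4465 -0.2132] [0.087 0.083]
  cone [ 0.4481 -0.2106  0.0451] max z 0.0677
  tip px 255.5 164 at z.067: [ 0.4437 -0.2162  0.067 ]
side foot 297 [ 0.4461 -0.2055] 0.046 [ 0.4465 -0.2034] [0.087 0.081]
  cone [ 0.4439 -0.2066  0.0453] max z 0.0666
  tip px 294.2 164 at z.067: [ 0.442  -0.2134  0.067 ]
pos [0.457  0.1885 0.1396] yaw 0.0996 turn ax -0.0 shift cm [  0.96   4.48 -33.57] tilt [-0.001 -0.001  0.   ] F [-0.2 -0.4 -1.2] w 4.7 t 28.8333
```

View pics/w21.png

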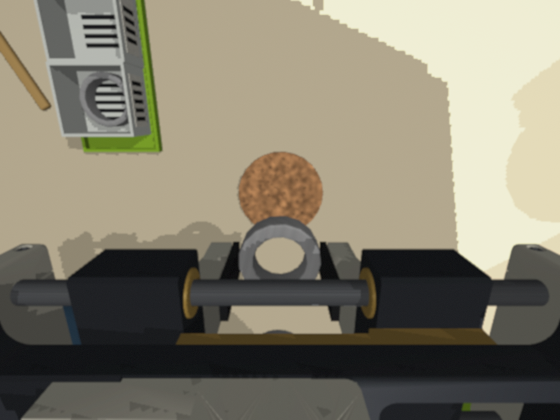

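The lower collar is held, and the cone's tip pixels are unchanged, so it hasn't been knocked. Going to the position that aligned before.

```bash
python3 -m jog '[[4,0,0.48,-3.63,0,0,0],[4,0,0.48,-3.63,0,0,0],[4,0,0.48,-3.63,0,0,0],[4,0,0.48,-3.63,0,0,0],[4,0,0.48,-3.63,0,0,0],[4,0,0.48,-3.63,0,0,0],[4,0,0.48,-3.63,0,0,0],[4,0,0.48,-3.63,0,0,0],[4,0,0.48,-3.63,0,0,0],[4,0,0.48,-3.63,0,0,0],[4,0,0.48,-3.63,0,0,0],[4,2,0,0,0,0,0],[4,2,0,0,0,0,0],[4,0,0,0,0,0,0],[4,0,0,0,0,0,0]]'; python3 -c "
from h import *
gauge(['scene','side'],(0.446,-0.211))
for i in range(2): cap('side'); go((0.444,-0.2142,0.065),0.1)"
```

```text
clock: 30.08
tool_pos: [0.4434, -0.2137, 0.0988]
tool_rot: [-1.279, 1.164, 1.286]
wrist_force: [0.2, -0.5, -0.8]
grip_width: 0.542
scene foot 266 [ 0.4463 -0.2097] 0.046 [ 0.447  -0.2107] [0.085 0.081]
  cone [ 0.4478 -0.2107  0.0458] max z 0.0678
  tip px 255.5 164 at z.067: [ 0.4437 -0.2162  0.067 ]
side foot 292 [ 0.4455 -0.2065] 0.045 [ 0.4458 -0.206 ] [0.084 0.08 ]
  cone [ 0.444  -0.2068  0.0447] max z 0.0682
  tip px 294.2 164 at z.067: [ 0.442  -0.2134  0.067 ]
pos [ 0.4457 -0.2133  0.1012] yaw 0.1012 turn ax 0.001 shift cm [ 3.62  0.18 -0.07] tilt [ 0. -0.  0.] F [-0.4 -0.2 -0.5] w 4.71 t 30.2333
pos [ 0.4459 -0.2132  0.1014] yaw 0.1012 turn ax 0.001 shift cm [ 3.64  0.2  -0.08] tilt [ 0.001 -0.     0.   ] F [ 0.6 -0.1 -1.1] w 4.72 t 30.2833
```

```bash
python3 -m jog '[[4,1.2,0.2,-0.1,0,0,0],[4,1.2,0,0,0,0,0],[4,1.2,0,0,0,0,0],[4,0,0,0,0,0,0],[4,0,0,0,0,0,0]]'; python3 -c "
from h import *
c=cap('wrist'); cv2.imwrite('pics/w22.png',cv2.resize(c['pixels'][180:330,200:360],None,fx=4,fy=4,interpolation=cv2.INTER_CUBIC));
go((0.444,-0.2142,0.035),0.1)"
```

```text
clock: 30.7
tool_pos: [0.4435, -0.2145, 0.0651]
tool_rot: [-1.283, 1.16, 1.283]
wrist_force: [1.0, -0.1, -1.0]
grip_width: 0.546
pos [ 0.4439 -0.2146  0.0655] yaw 0.101 turn ax 0.001 shift cm [ 3.05 -0.01  0.04] tilt [ 0.001 -0.     0.   ] F [ 0.3 -0.  -0.3] w 4.78 t 30.75
```

View pics/w22.png

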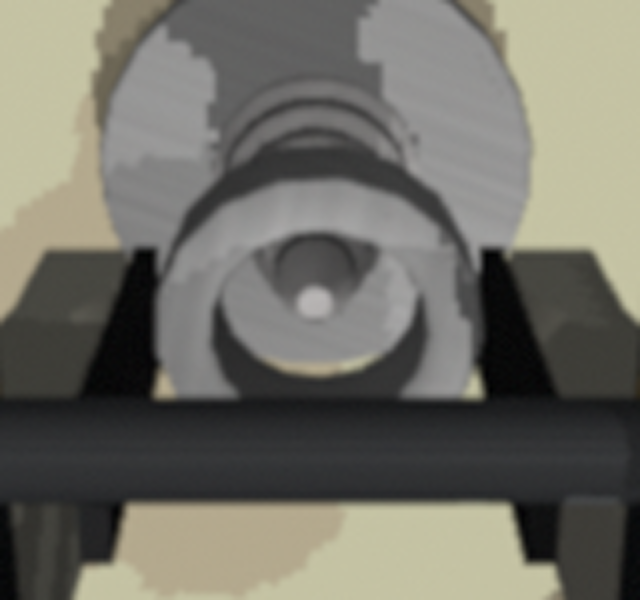

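Tip at (315,303) in the crop, close to concentric. Sliding down.

```bash
python3 -m jog '[[4,0.8,0,0.05,0,0,0],[4,0.8,0,0,0,0,0],[4,0.5,0,0,0,0,0],[4,0,0,0,0,0,0]]';python3 -m jog '[[4,0.4,0,0,0,0,0],[4,0.2,0,0,0,0,0],[4,0,0,0,0,0,0]]';python3 -m jog '[[4,0.2,0,0,0,0,0],[4,0,0,0,0,0,0]]'
```

```text
clock: 31.08
tool_pos: [0.4426, -0.2142, 0.0425]
tool_rot: [-1.282, 1.161, 1.284]
wrist_force: [0.5, -0.6, 0.1]
grip_width: 0.543
clock: 31.33
tool_pos: [0.4436, -0.2146, 0.0374]
tool_rot: [-1.283, 1.16, 1.282]
wrist_force: [1.5, -2.4, -1.3]
grip_width: 0.538
clock: 31.5
tool_pos: [0.4436, -0.2145, 0.0356]
tool_rot: [-1.283, 1.16, 1.282]
wrist_force: [1.3, -3.0, 0.1]
grip_width: 0.541
```

```bash
python3 -m jog '[[4,0,0,-0.1,0,0,0],[4,0.1,0,0,0,0,0],[4,0,0,0,0,0,0]]';python3 -m jog '[[4,0.1,0,0,0,0,0],[4,0,0,0,0,0,0]]';python3 -m jog '[[4,0.1,0,0,0,0,0],[4,0,0,0,0,0,0]]'
```

```text
clock: 31.75
tool_pos: [0.4433, -0.2153, 0.0346]
tool_rot: [-1.282, 1.16, 1.282]
wrist_force: [0.4, -1.1, 1.1]
grip_width: 0.539
clock: 31.92
tool_pos: [0.4438, -0.2153, 0.0339]
tool_rot: [-1.283, 1.16, 1.282]
wrist_force: [0.6, -1.0, 3.7]
grip_width: 0.541
clock: 32.08
tool_pos: [0.444, -0.2155, 0.0335]
tool_rot: [-1.284, 1.159, 1.282]
wrist_force: [-2.1, -0.1, 11.0]
grip_width: 0.544
```

A firm stop with the underside at about 28 mm, which means step 4. Letting go.

```bash
python3 -m jog '[[5,0,0,0,0,0,0],[6,0,0,0,0,0,0],[7,0,0,0,0,0,0],[7,0,0,0,0,0,0],[7,0,0,0,0,0,0],[7,0,0,0,0,0,0],[7,0,0,0,0,0,0],[7,0,0,0,0,0,0],[7,0,0,0,0,0,0]]';python3 -c "
from h import *
c=cap('side'); cv2.imwrite('pics/s23.png',cv2.resize(c['pixels'][120:200,250:340],None,fx=7,fy=7,interpolation=cv2.INTER_CUBIC));
c=cap('scene'); cv2.imwrite('pics/c23.png',cv2.resize(c['pixels'][120:200,210:300],None,fx=7,fy=7,interpolation=cv2.INTER_CUBIC));
c=cap('wrist'); cv2.imwrite('pics/w23.png',cv2.resize(c['pixels'][180:330,200:360],None,fx=4,fy=4,interpolation=cv2.INTER_CUBIC))"
```

```text
clock: 32.83
tool_pos: [0.4432, -0.2153, 0.0325]
tool_rot: [-1.282, 1.16, 1.283]
wrist_force: [0.6, 0.3, 0.1]
grip_width: 0.801
```

View pics/s23.png

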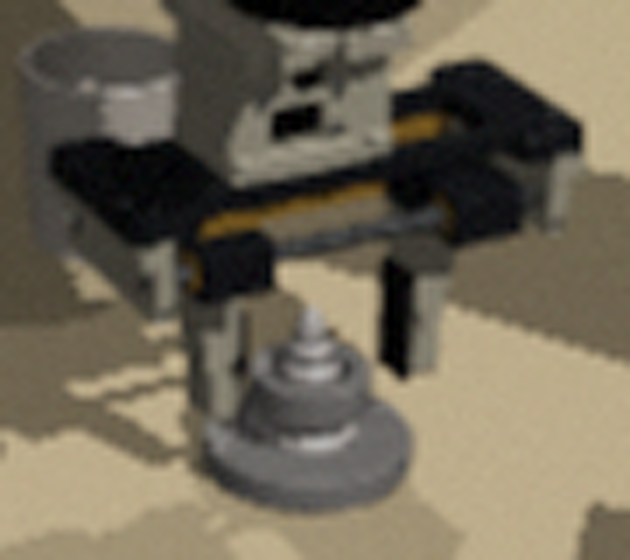

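View pics/w23.png

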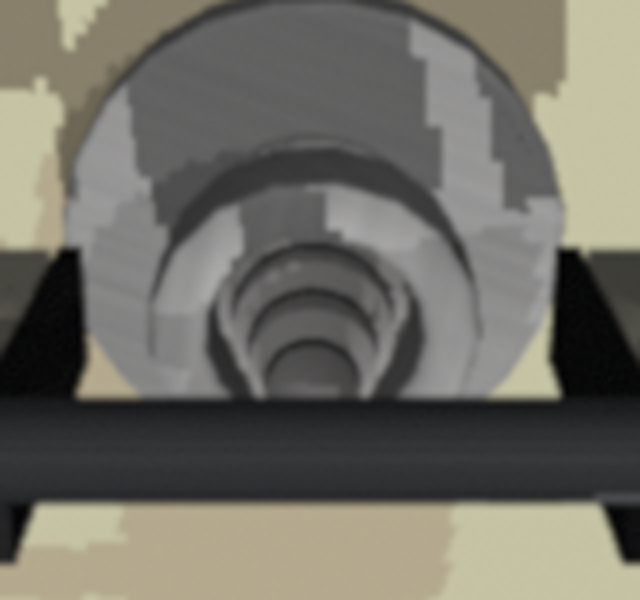

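The collar is level at step 4, with the fifth step showing bright beneath it. Regripping it for bin 4.

```bash
python3 -m jog '[[7,-0.2,0,0.1,0,0,0],[7,0,0,0,0,0,0],[5,0,0,0,0,0,0],[4,0,0,0,0,0,0],[4,0,0,0,0,0,0],[4,0,0,0,0,0,0],[4,0,0,0,0,0,0],[4,0,0,0,0,0,0],[4,0,0,0,0,0,0],[4,0,0,0,0,0,0]]' 20;  python3 -m jog '[[4,-0.5,0,0,0,0,0],[4,-1,0,0,0,0,0],[4,-1.5,0,0,0,0,0],[4,-2,0,0,0,0,0],[4,-2,0,0,0,0,0],[4,-2,0,0,0,0,0],[4,-1,0,0,0,0,0],[4,0,0,0,0,0,0],[4,0,0,0,0,0,0]]'; python3 -c "
from h import *
cap('wrist','w24'); c=cap('side','s24')
t=t0+0.0545*np.array([-0.101,0.995]);print(t)
go((t[0],t[1],0.1),0.1)"
```

```text
clock: 33.82
tool_pos: [0.4436, -0.2143, 0.0347]
tool_rot: [-1.283, 1.16, 1.282]
wrist_force: [0.9, 0.0, -0.3]
grip_width: 0.541
clock: 34.57
tool_pos: [0.4429, -0.2142, 0.1345]
tool_rot: [-1.282, 1.16, 1.282]
wrist_force: [0.1, 0.6, -0.7]
grip_width: 0.535
[0.6329955 0.0542275]
pos [ 0.4422 -0.2141  0.1334] yaw 0.0997 turn ax -0.0 shift cm [  3.34 -21.66  24.79] tilt [-0.002  0.001  0.   ] F [-0.   1.1 -2.4] w 4.77 t 34.6667
```

View pics/s24.png

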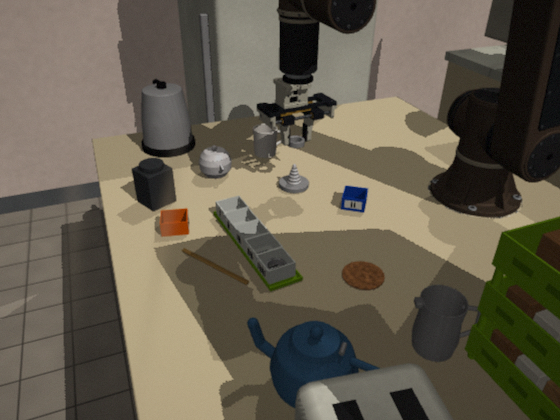

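```bash
python3 -m jog '[[4,0,-2.41,2.75,0,0,0],[4,0,-2.41,2.75,0,0,0],[4,0,-2.41,2.75,0,0,0],[4,0,-2.41,2.75,0,0,0],[4,0,-2.41,2.75,0,0,0],[4,0,-2.41,2.75,0,0,0],[4,0,-2.41,2.75,0,0,0],[4,0,-2.41,2.75,0,0,0],[4,0,-2.41,2.75,0,0,0],[4,3,0,0,0,0,0],[4,3,0,0,0,0,0],[4,2,0,0,0,0,0],[4,0,0,0,0,0,0],[4,0,0,0,0,0,0]]'; python3 -c "
from h import *
c=cap('wrist'); cv2.imwrite('pics/w25.png',cv2.resize(c['pixels'][180:330,200:360],None,fx=4,fy=4,interpolation=cv2.INTER_CUBIC));prof(c)
t=t0+0.0545*np.array([-0.101,0.995]);go((t[0],t[1],0.042),0.101)"
```

```text
clock: 35.83
tool_pos: [0.633, 0.053, 0.0524]
tool_rot: [-1.282, 1.165, 1.285]
wrist_force: [-0.2, -0.2, 0.1]
grip_width: 0.542
[(-39, 82), (-38, 113), (-37, 138), (-36, 142), (-35, 143), (-34, 75), (21, 193), (22, 100), (23, 112), (24, 89), (25, 107), (26, 78)]
pos [0.6343 0.0534 0.0543] yaw 0.1003 turn ax -0.001 shift cm [1.23 0.12 0.1 ] tilt [-0.001 -0.001  0.   ] F [0.6 0.4 0.4] w 4.71 t 35.8833
```

View pics/w25.png

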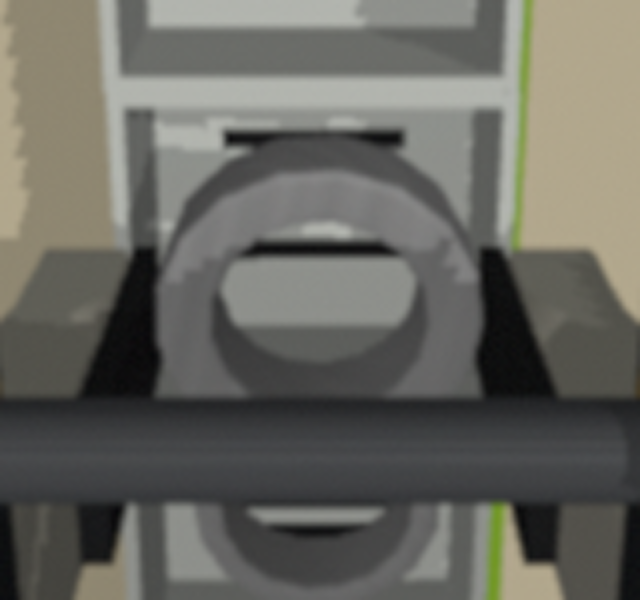

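Same alignment as over bin 5. Lowering and releasing.

```bash
python3 -m jog '[[4,0.6,0.05,0,0,0,0],[4,0.6,0,0,0,0,0],[4,0,0,0,0,0,0]]'; python3 -m jog '[[8.76,0,0,0,0,0,0],[8.76,0,0,0,0,0,0],[8.76,0,0,0,0,0,0],[8.76,0,0,0,0,0,0],[8.76,-3,0,0,0,0,0],[8.76,-3,0,0,0,0,0],[8.76,-3,0,2.5,0,0,0],[8.76,-3,0,3,0,0,0],[8.76,-3,0,3,0,0,0],[8.76,-2,0,3,0,0,0],[8.76,0,0,0,0,0,0],[8.76,0,0,0,0,0,0]]'; python3 -c "
from h import *
c=cap('wrist','w26'); prof(c);P=cloud(c)
X=(P[...,0]-t0[0])*np.cos(a)+(P[...,1]-t0[1])*np.sin(a);Y=-(P[...,0]-t0[0])*np.sin(a)+(P[...,1]-t0[1])*np.cos(a)
for i,yc in zip((1,2,3,4,5),(-.126,-.066,-.006,.054,.1135)):
    m=(P[...,2]>.036)&(P[...,2]<.044)&(np.abs(Y-yc)<.024)&(np.abs(X)<.045)
    print(i,'x',X[m].min().round(4),X[m].max().round(4),'z',np.median(P[m][:,2]).round(4))
    m=(P[...,2]>.018)&(P[...,2]<.027)&(np.abs(Y-yc)<.026)&(np.abs(X)<.028)
    if m.sum()>100: print('  ring',m.sum(),X[m].mean().round(4),Y[m].mean().round(4)-yc,P[m][:,2].std())
go((0.65,0.1,0.2),0.1)"
```

```text
clock: 36.13
tool_pos: [0.6335, 0.0534, 0.0424]
tool_rot: [-1.282, 1.16, 1.282]
wrist_force: [-0.0, -0.5, -1.3]
grip_width: 0.542
clock: 37.13
tool_pos: [0.6227, 0.1688, 0.2133]
tool_rot: [-1.284, 1.156, 1.283]
wrist_force: [0.6, -0.8, -1.0]
grip_width: 0.999
[(22, 39), (23, 39), (24, 39), (25, 38), (26, 74), (81, 37), (82, 34), (83, 24), (84, 23), (85, 29), (86, 36), (141, 26), (142, 25), (143, 25), (144, 28)]Traceback (most recent call last):
  File "<string>", line 7, in <module>
    print(i,'x',X[m].min().round(4),X[m].max().round(4),'z',np.median(P[m][:,2]).round(4))
                ~~~~~~~~^^
    return umr_minimum(a, axis, None, out, keepdims, initial, where)
ValueError: zero-size array to reduction operation minimum which has no identity
```

View pics/w26.png

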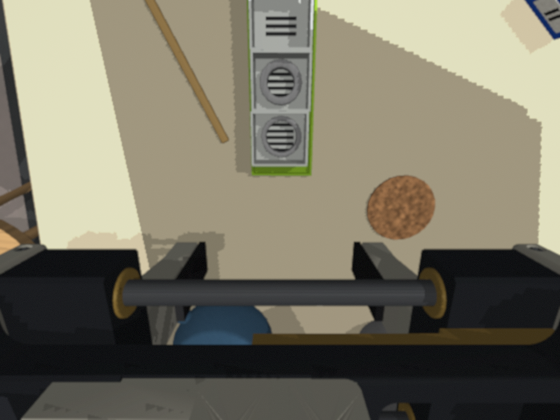

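Both collars lie flat, in bins 4 and 5. One full-row check from higher up.

```bash
python3 -m jog '[[8.76,-1,0,-3.5,0,0,0],[8.76,-1,0,-3.5,0,0,0],[8.76,-1,0,-3.5,0,0,0],[8.76,0,0,0,0,0,0],[8.76,0,0,0,0,0,0]]'; python3 -c "
from h import *
c=cap('wrist','w27'); prof(c);P=cloud(c)
X=(P[...,0]-t0[0])*np.cos(a)+(P[...,1]-t0[1])*np.sin(a);Y=-(P[...,0]-t0[0])*np.sin(a)+(P[...,1]-t0[1])*np.cos(a)
for i,yc in zip((1,2,3,4,5),(-.126,-.066,-.006,.054,.1135)):
    m=(P[...,2]>.034)&(P[...,2]<.046)&(np.abs(Y-yc)<.024)&(np.abs(X)<.045)
    if m.sum()>10:
        p=X[m&(X>.025)];n=X[m&(X<-.025)];l=m&(X>.025);k=np.polyfit(Y[l],X[l],1)
        print(i,'x walls',np.median(p).round(4),np.median(n).round(4),'slope',k[0].round(3),'z',np.median(P[m][:,2]).round(4))
    m=(P[...,2]>.018)&(P[...,2]<.027)&(np.abs(Y-yc)<.026)&(np.abs(X)<.028)
    if m.sum()>100: print('  ring',m.sum(),X[m].mean().round(4),(Y[m].mean()-yc).round(4),P[m][:,2].mean(),P[m][:,2].std())
d=cap('side'); cv2.imwrite('pics/s27.png',cv2.resize(d['pixels'][120:300,180:380],None,fx=4,fy=3.3,interpolation=cv2.INTER_CUBIC))"
```

```text
clock: 37.6
tool_pos: [0.6326, 0.0594, 0.2409]
tool_rot: [-1.279, 1.163, 1.28]
wrist_force: [0.1, -0.0, -1.1]
grip_width: 0.998
[(-99, 9), (-98, 32), (-97, 38), (-96, 40), (-95, 34), (-94, 58), (-93, 11), (-38, 33), (-37, 34), (-36, 34), (-35, 34), (-34, 33), (21, 10), (22, 32), (23, 32), (24, 27), (26, 28), (81, 16), (82, 46), (83, 16), (84, 17), (85, 29), (86, 28), (141, 28), (142, 35), (143, 22)]
1 x walls 0.0304 -0.0307 slope 0.008 z 0.0391
2 x walls 0.0325 -0.0287 slope -0.0 z 0.0391
3 x walls 0.0318 -0.0294 slope 0.001 z 0.0392
4 x walls 0.0315 -0.0296 slope 0.004 z 0.0392
  ring 608 0.0015 -0.0016 0.021636013581063544 0.000979106540429498
5 x walls 0.0327 -0.0283 slope -0.008 z 0.0394
  ring 366 0.0001 0.0008 0.021639606652594512 0.0011300798876675467
```

View pics/w27.png

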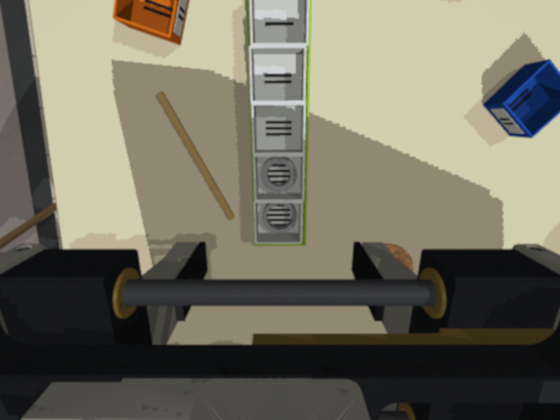

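View pics/s27.png

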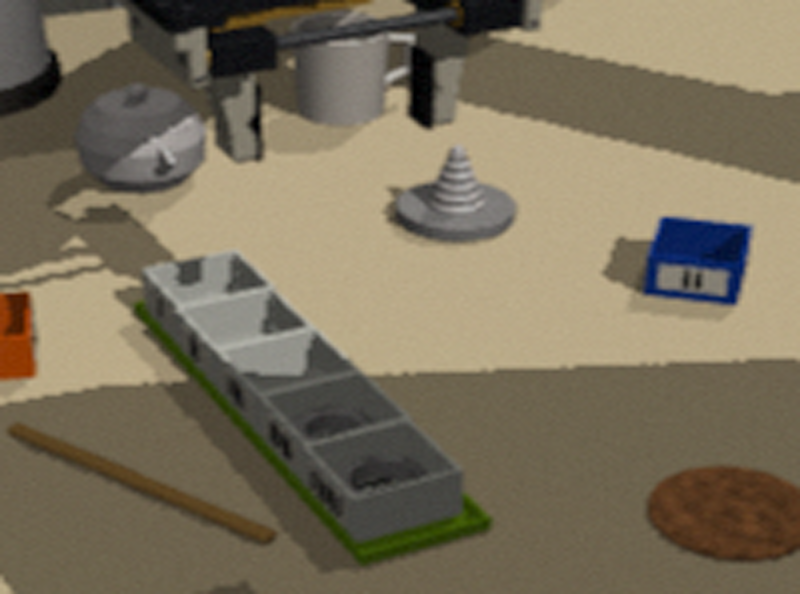

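All checks pass: pitch 60 mm with walls touching, rims at 39 mm, bins turned less than 0.01 rad, and both collars flat (tops at 21.6 mm) and centred to 2 mm. Handing in.

```bash
python3 -c "
from bench import job
print(job.sign_off())"
```

```text
the job is handed in; nothing more can be done
None
```

The job is handed in, at about 38 s on the robot's clock; the hand-in gives no verdict.

**Bins:** I pushed bins 4 and 5 and bins 1 and 2 apart, set bin 3 between 2 and 4, and closed the row.

**Collars:** The pile was two high and the mug was present, so there was no third collar. The top collar stopped on step 5 and went into bin 5. The lower one stopped on step 4 and went into bin 4. I let go of each on the cone and saw it level there before moving it on.

**Last checks:**
- **Row:** The bins stand in order 1 to 5 with a 60 mm pitch and no visible gaps. The rims are level at about 39 mm, each bin is turned less than 0.01 rad, and the sideways offset is about 2 mm.
- **Collars in the bins:** Both lie flat, with their tops at 21.6 mm, and are within about 2 mm of the bin centres.
- **Bystanders:** I did not touch the jug, bowl, stick or mug and saw no sign they had moved. I did not measure them again at the end. The cone was not knocked before its two uses.

**Disagreement:** The cameras differed on the cone's y position by up to about 10 mm: -0.206 (side), -0.211 (scene) and -0.216 m (wrist). I settled it by lining up the collar and cone in the wrist view and by the contact forces, which put it at about -0.214 m.

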